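Hang the page rest on the bedside reading stand

TASK

Fit the wooden page rest onto the sloping reading stand: hang it by its two holes on both of the stand's pins, pushed fully home so that its plate lies flush on the board with the rail facing outwards, and let go of it. It fits either way round. Leave the book, remote control, mug and vase where they are.

Things in the scene. Friction and masses are not known exactly. Their poses are not given: they have to be found in the camera images.
- page_rest: Page rest, light wood, loose, about 0.12 kg: plate 56 (x) x 180 (y) x 10 mm (z) with two through holes, and on its middle a rail to grip across, 12 mm thick (x), 80 long (y), its top 48 mm above the plate's underside. Origin: middle of the underside; z to the rail side. Alike either end round. Starts flat on the table, rail up, left or right of the stand, its y within 0.7 rad of world y.
- hole_a (a point): Centre of the page rest's hole on its +y side, at the underside. Holes are 16 mm in diameter, 65 mm either side of the middle.
- hole_b (a point): Centre of the page rest's hole on its -y side, at the underside.
- stand_board: Sloping board of the stand, light wood, fixed: 190 mm up the slope (x), 230 wide (y), 14 thick, 26 degrees from level, rising away from the robot, turned up to 0.3 rad. Origin: on its face midway between the feet of the two pins, 80 mm above the table; x up the slope (face from -90 to +100 mm), y along the line of pins, z square out of the face. Hung, the page rest's origin, y and z match these.
- pin_left (a point): Centre of the free end of the steel pin on the board's +y side. The two pins stand square on the face, 130 mm apart, 10 mm in diameter, 34 mm long, the last 10 mm tapering to 5.6 mm. On them the page rest sags up to 3 mm down the slope.
- pin_right (a point): Centre of the free end of the like pin on the board's -y side, 34 mm out from the face.
- stand: The stand's underframe below the board, fixed, footprint 165 x 202 mm, 124 mm high with the board. Origin: on the table, straight below the origin of the board; x points to the stand's rear.
- book: Bystander: thick book lying flat, 112 x 176 x 40 mm. Origin: middle of its underside.
- remote: Bystander: white remote control lying flat, 160 x 45 x 18 mm. Origin: middle of its underside.
- mug: Bystander: white mug, 80 mm in diameter, 95 mm high. Origin: middle of its underside.
- vase: Bystander: glass bottle vase 74 mm in diameter, 200 mm high, with green stems up to 320 mm high. Origin: middle of its underside.
Things that resemble listed ones, but are neither listed nor needed, are in the scene too. Of the things that look like the page_rest, the middle-sized one is meant.

How it is judged:
By the outcome, as a careful person would: the job done as asked, in the order asked, and still so for the second after the job is handed in, with the robot touching nothing.
It also fails if it takes over 48 s, if anything falls off the work surface, if the arm or the gripper's body presses on something with over 40 N, if the wrist force passes 120 N, or if a joint passes its speed limit or range.

ROBOT

A 7-joint arm with a two-finger parallel gripper is mounted at the origin on the work surface. World frame = base frame: x ahead of the robot, y to its left, z up, the work surface at z = 0. Lengths are in m, angles in rad, forces in N, time in s.
With the tool pointing down it reaches from about 0.35 to 0.9 m from the base axis. Payload 19.9 kg.
Tool frame: the origin (TCP) lies at the very end of the fingers, on their centre line; the grasp point (between the pads) lies 19 mm behind it (manip.hold_point_z is the distance from the TCP to the grasp point, in m); z points along the fingers, y is the direction in which the jaws open and shut (so a half turn about z gives the same grasp; the last joint's range is limited). The gripper opens to 94 mm and grips with 3 to 60 N. Pads are 16 mm wide; open, the fingers measure 119 mm over their backs; the gripper's body (75 mm by 177 mm) begins 78 mm behind the grasp point.
Start: joints at [-0.042, 0.417, -0.01, 1.614, 0.005, 1.111, -0.053], TCP at [0.625, 0, 0.205] pointing down, gripper open.
Joint ranges: [-2.81, 2.81], [-0.39, 2.02], [-1.27, 1.25], [0.06, 2.57], [-1.19, 4.33], [0.19, 2], [-2.82, 2.82]. Speed limits (rad/s): [1.89, 1.89, 2.39, 2.39, 3.01, 3.01, 3.01].

INTERFACE

Orientations are given as a unit quaternion [w, x, y, z].
In Python, from cell import monitor, vision, job, manip gives the robot as it stands.
- The arm moves only by the tool arm_command, never from a script. Its argument "moves" is a list of rows, each an object of numbers: "jaw": the gripper's target within -1 to 1 (fully open at 1, half-way at 0, shut at -1); "tx", "ty", "tz": the shift along the tool's x, y, z normalised to -1 to 1, where 1 is 8 cm; "turn": the turn about the tool's z normalised to -1 to 1, where 1 is 2 pi rad. In form: [{"jaw": .., "tx": .., "ty": .., "tz": .., "turn": ..}, ...]. A call has 1 to 8 rows; each row shifts and turns the commanded pose from where the row before left it, along the tool's axes as they then stand; what a row does not reach is not made up. A row lasts 1/10 s, in which the tool goes at most 50 mm and 8.59 degrees, less where a joint would pass 70% of its speed; a pose out of reach is approached as far as the arm can. A call with a number of a shift or a turn outside -1 to 1 is refused whole. A call with a gripper value outside its range is refused whole. The fingers move at their own pace and stop on an object; "force" is the grip in N (left out, the last holds). Time passes only in rows, so rows that do not move let the fingers close. It gives the time, the measured TCP pose, the force and the opening at its end, in the units of the state.
- monitor.state(): the state, without advancing time (a new reading comes with each control period).
- vision.snapshot(name): name is "scene" or "side" or "wrist"; returns a dict with "image" (400x640x3 uint8, blue, green, red), "fx", "fy", "cx", "cy" (pixels), "pose" (4x4, takes a point from camera to world coordinates); the wrist camera has in their place "mount" (4x4, takes a point from camera to tool coordinates, whose origin is the TCP and whose axes are the flange's). Camera axes: x right, y up, looking along -z (the intrinsics and any distortion apply to the point x, -y, -z); pixel columns grow to the right and rows downward; lengths in m; the calibration is good to about 2 mm. The wrist camera is an equidistant fisheye: a pixel r from the principal point sees the ray r / f radians off the axis. A picture is of the moment at which its call begins: read the wrist's pose just before it. There is no depth.
- job.hand_in(): hands the job in, once; it reports no verdict.
The state is a dict: "time": time; "q": joint angles; "joint_velocities": joint speeds; "effort": joint torques, N m; "ee_pos": TCP position; "orientation": TCP orientation; "contact_force": force on the tool from outside, world axes, zero at the start; "torque": the same for the moment, N m; "gripper_width": finger opening in m.
Only numpy, scipy, OpenCV 4.12 (cv2) and the standard library are available. Lean on these libraries where they do the work, as an engineer would, in place of code of your own. Each camera call takes 0.05 s, during which the arm holds its last target.

## Working session

There is one attempt and no reset: what is moved stays moved. The work goes in short steps, Python scripts to look and compute and a tool call to move; the robot and the scene stay as the last step left them, time stands still between calls to the robot, and variables do not carry over. Pictures are saved under pics/ and viewed, and the job is handed in when it is done.

Besides the shell and the picture viewer there is one more tool, called after ">>>" by a JSON object that holds its "name" and its "arguments". arm_command: Moves the arm, as the interface text tells. Its arguments: {"type":"object","properties":{"moves":{"type":"array"},"force":{"type":"number"}},"required":["moves"]}

```bash
ls; mkdir -p pics; python3 - <<'E'
from cell import monitor, vision, job, manip
import cv2,json
s=monitor.state();print(s);print(manip.hold_point_z)
for n in("scene","side","wrist"):
    d=vision.snapshot(n);cv2.imwrite(f"pics/{n}0.png",d["image"])
    print(n,d["fx"],d["fy"],d["cx"],d["cy"],{k:v for k,v in d.items() if k not in("image","fx","fy","cx","cy")})
E
```

```text
pics
{'time': 0.0, 'q': array([-0.04149248,  0.41800193, -0.01030585,  1.61413226,  0.0046772 ,
        1.11068958, -0.05301258]), 'joint_velocities': array([-6.84337858e-04, -4.99974116e-04, -4.30723767e-04, -8.26687329e-05,
       -4.37829765e-04,  4.93292463e-04, -1.09055876e-03]), 'effort': array([ 3.52895018e-03, -8.51262331e+01,  6.40313700e-01, -4.25991547e+01,
       -4.87577857e-02,  1.87510403e-02,  1.73272206e-04]), 'ee_pos': array([ 6.24643003e-01, -8.12323258e-06,  2.04825435e-01]), 'orientation': array([-4.01754095e-04,  7.07113569e-01,  7.07099736e-01, -4.50389706e-04]), 'contact_force': array([-0.31063986,  0.44251792,  0.4134637 ]), 'torque': array([ 0.01329936, -0.05155859, -0.0026239 ]), 'gripper_width': 0.09372801217221925}
0.0188
scene 481.5078127077042 481.5078127077042 322.0192306174675 198.17163014042325 {'pose': array([[-0.0643862 , -0.73407002,  0.67601452,  1.51284091],
       [ 0.99785869, -0.05517182,  0.03512995,  0.05774211],
       [ 0.01150911,  0.67682884,  0.73605045,  1.20955814],
       [ 0.        ,  0.        ,  0.        ,  1.        ]])}
side 380.1865408724896 380.1865408724896 321.2663937051259 202.88980008922113 {'pose': array([[ 0.99384538,  0.04732986, -0.10015605,  0.41083416],
       [-0.110533  ,  0.48356452, -0.86830168, -1.02275657],
       [ 0.00733531,  0.87402817,  0.48581987,  0.68576627],
       [ 0.        ,  0.        ,  0.        ,  1.        ]])}
wrist 309.70691628693146 309.70691628693146 319.5352077362154 196.55626027855203 {'mount': array([[-5.95077249e-04,  9.70800688e-01,  2.39886788e-01,
         6.92604976e-02],
       [ 9.99999785e-01,  6.43768940e-04, -1.24617986e-04,
        -4.27680313e-04],
       [-2.75410889e-04,  2.39886662e-01, -9.70800862e-01,
        -1.80018080e-01],
       [ 0.00000000e+00,  0.00000000e+00,  0.00000000e+00,
         1.00000000e+00]])}
```

View pics/scene0.png

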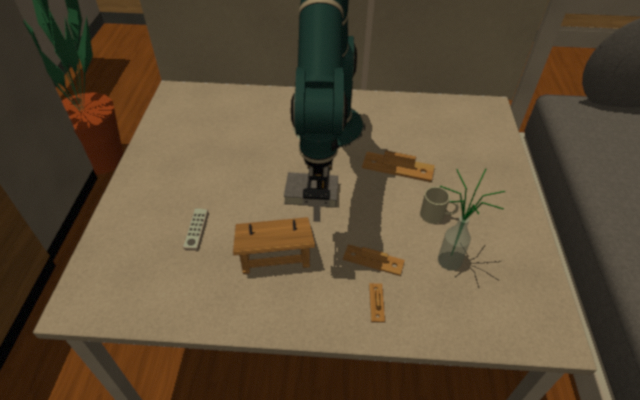

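View pics/side0.png

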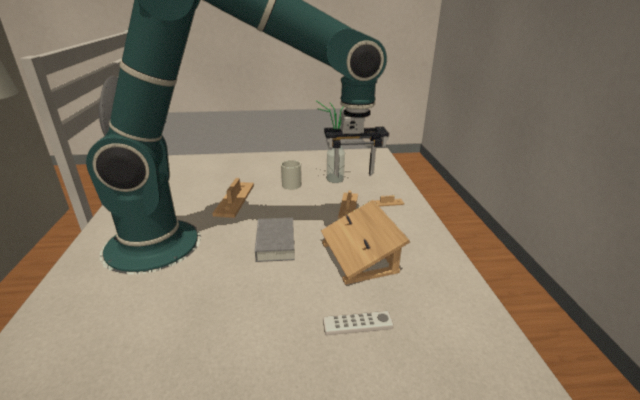

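View pics/wrist0.png

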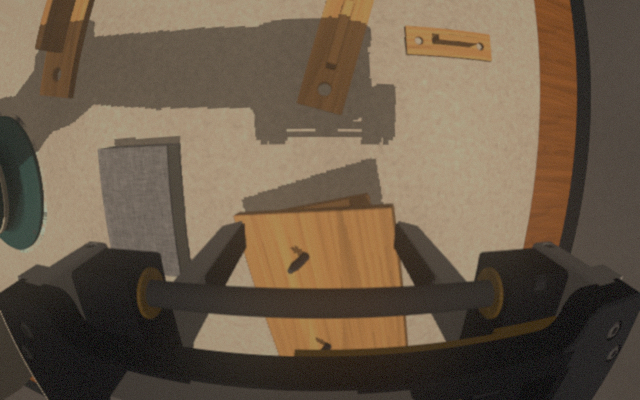

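The scene picture shows three page-rest look-alikes: far (398,165), middle (374,260) and a small one near (377,302). The stand is at (273,245) with its pins at (251,229) and (294,225). I'll enlarge the candidates and measure them.

```bash
cat > h.py <<'E'
import numpy as np,cv2
from cell import monitor,vision,manip
from scipy.spatial.transform import Rotation as R
def snap(n):
    s=monitor.state();d=vision.snapshot(n);d["name"]=n
    if n=="wrist":
        T=np.eye(4);q=s["orientation"];T[:3,:3]=R.from_quat([q[1],q[2],q[3],q[0]]).as_matrix();T[:3,3]=s["ee_pos"]
        d["pose"]=T@d["mount"]
    return d
def ray(d,u,v):
    a=(u-d["cx"])/d["fx"];b=(v-d["cy"])/d["fy"]
    if d["name"]=="wrist":
        r=np.hypot(a,b);k=np.sin(r)/r if r>1e-9 else 1;c=np.array([a*k,-b*k,-np.cos(r)])
    else: c=np.array([a,-b,-1.])
    c=d["pose"][:3,:3]@c;return d["pose"][:3,3],c/np.linalg.norm(c)
def onz(d,u,v,z):
    o,r=ray(d,u,v);return o+r*(z-o[2])/r[2]
def tri(obs):
    A=np.zeros((3,3));b=np.zeros(3);L=[]
    for d,u,v in obs:
        o,r=ray(d,u,v);P=np.eye(3)-np.outer(r,r);A+=P;b+=P@o;L.append((o,P))
    x=np.linalg.solve(A,b);return x,[np.linalg.norm(P@(x-o)) for o,P in L]
def proj(d,p):
    c=np.linalg.inv(d["pose"])@np.r_[p,1];c=c[:3]
    if d["name"]=="wrist":
        r=np.arctan2(np.hypot(c[0],c[1]),-c[2]);k=r/np.hypot(c[0],c[1]);return d["cx"]+d["fx"]*k*c[0],d["cy"]-d["fy"]*k*c[1]
    return d["cx"]+d["fx"]*c[0]/-c[2],d["cy"]-d["fy"]*c[1]/-c[2]
def crop(d,x0,y0,x1,y1,k,fn):
    cv2.imwrite(fn,cv2.resize(d["image"][y0:y1,x0:x1],None,fx=k,fy=k,interpolation=cv2.INTER_CUBIC))
E
python3 - <<'E'
from h import *
d=snap("scene");crop(d,330,140,450,330,3,"pics/c1.png");crop(d,220,205,330,285,7,"pics/c2.png")
d=snap("side");crop(d,310,190,420,290,6,"pics/c3.png")
hsv=0
d=snap("scene")
h=cv2.cvtColor(d["image"],cv2.COLOR_BGR2HSV)
m=cv2.inRange(h,(5,110,40),(25,255,255));m[:, :230]=0;m[:140]=0;m[330:]=0
c,_=cv2.findContours(m,0,1)
for k in c:
    if cv2.contourArea(k)>60:
        b=cv2.boxPoints(cv2.minAreaRect(k));print(b.round().tolist())
        w=[onz(d,*p,0.01) for p in b];print([x[:2].round(3).tolist() for x in w],[round(np.linalg.norm(w[i]-w[i-1]),3) for i in range(4)])
E
```

```text
[[368.0, 283.0], [383.0, 282.0], [385.0, 322.0], [370.0, 323.0]]
[[0.737, 0.156], [0.731, 0.2], [0.858, 0.203], [0.863, 0.162]] [np.float64(0.127), np.float64(0.044), np.float64(0.127), np.float64(0.041)]
[[341.0, 260.0], [347.0, 241.0], [405.0, 257.0], [400.0, 276.0]]
[[0.66, 0.076], [0.588, 0.089], [0.637, 0.27], [0.706, 0.251]] [np.float64(0.181), np.float64(0.074), np.float64(0.187), np.float64(0.072)]
[[230.0, 224.0], [312.0, 216.0], [317.0, 266.0], [235.0, 274.0]]
[[0.545, -0.288], [0.491, -0.026], [0.688, 0.004], [0.735, -0.236]] [np.float64(0.197), np.float64(0.267), np.float64(0.2), np.float64(0.244)]
[[360.0, 168.0], [365.0, 145.0], [436.0, 160.0], [431.0, 182.0]]
[[0.255, 0.128], [0.129, 0.144], [0.188, 0.405], [0.308, 0.377]] [np.float64(0.254), np.float64(0.127), np.float64(0.267), np.float64(0.123)]
```

View pics/c1.png

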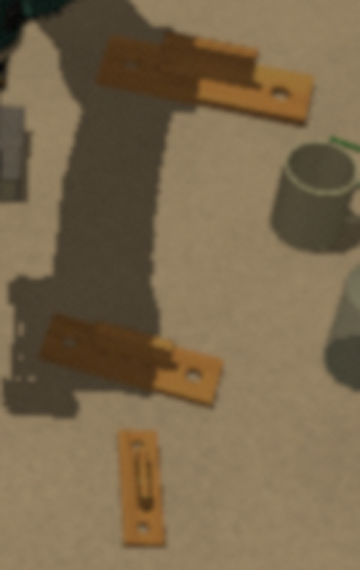

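View pics/c2.png

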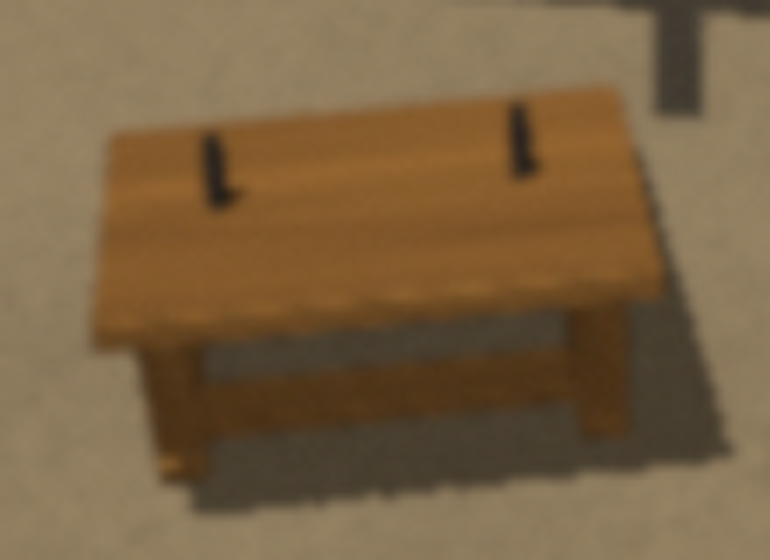

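View pics/c3.png

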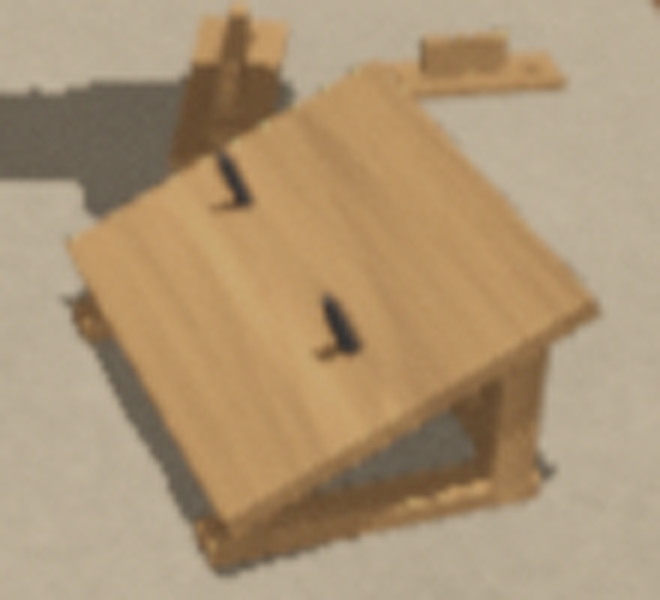

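```bash
python3 - <<'E'
from h import *
S=snap("scene");D=snap("side");W=snap("wrist")
f=lambda x,k,o:(x+.5)/k-.5+o
sc={"Ltip":(517,106),"Rtip":(210,140),"Lfoot":(522,172),"Rfoot":(218,203)}
sd={"Ltip":(221,156),"Rtip":(327,299),"Lfoot":(241,203),"Rfoot":(345,350)}
P={}
for k in sc:
    u=(S,f(sc[k][0],7,220),f(sc[k][1],7,205));v=(D,f(sd[k][0],6,310),f(sd[k][1],6,190))
    P[k],e=tri([u,v]);print(k,P[k].round(4),np.round(e,4),np.round(proj(W,P[k])))
print(np.linalg.norm(P["Ltip"]-P["Rtip"]),np.linalg.norm(P["Ltip"]-P["Lfoot"]))
v=P["Ltip"]-P["Rtip"];print("yaw",np.arctan2(-v[0],v[1]))
# holes rough
for x,y in((71,341),(194,375)):
    p=onz(S,f(x,3,330),f(y,3,140),.01);print("hole",p.round(4),np.round(proj(W,p)))
crop(W,290,0,400,130,6,"pics/w1.png");crop(W,220,190,420,380,4,"pics/w2.png")
E
```

```text
Ltip [ 0.5951 -0.0743  0.1083] [0.0002 0.0002] [290. 269.]
Rtip [ 0.622  -0.2012  0.1077] [0.0006 0.0006] [318. 361.]
Lfoot [ 0.607  -0.0718  0.0787] [0.0001 0.0001] [303. 255.]
Rfoot [ 0.6324 -0.1991  0.0779] [0.0003 0.0003] [326. 344.]
0.12966582824893702 0.03203520866018244
yaw 0.2085867216639603
hole [0.6331 0.111  0.01  ] [327.  87.]
hole [0.6661 0.235  0.01  ] [353.  -7.]
```

View pics/w1.png

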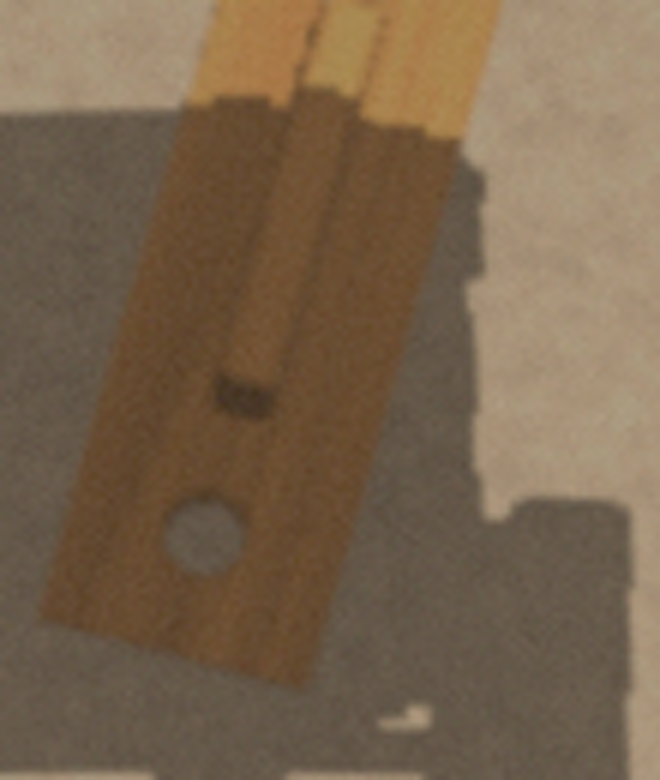

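View pics/w2.png

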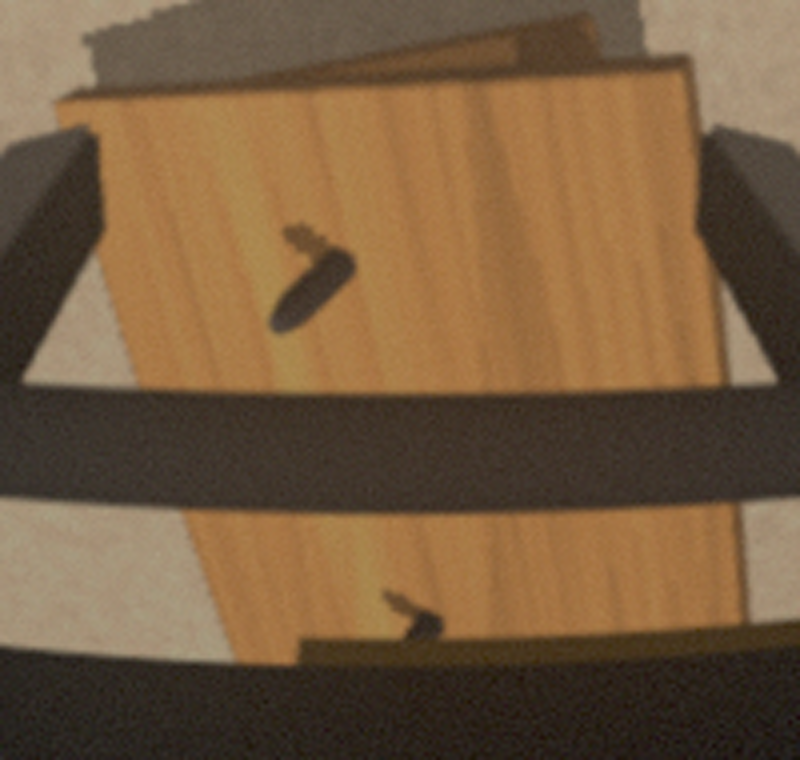

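The middle candidate at (374,260) measures 0.18 m long, against 0.25 and 0.127 m for the other two, so it is the page rest. The enlarged crop confirms it has two holes and a rail. The pins triangulate 0.130 m apart with feet at z≈0.08, and the stand's yaw is about 0.21.

The tool can't tilt. So I'll grip the rail by its ends, with the jaws along page y, which lets the plate pivot about y and take up the board's slope.

>>> {"name": "arm_command", "arguments": {"moves": [{"jaw": 1, "tx": 0.36, "ty": 0.05, "tz": 0, "turn": 0}, {"jaw": 1, "tx": 0.36, "ty": 0.05, "tz": 0, "turn": 0}, {"jaw": 1, "tx": 0.36, "ty": 0.05, "tz": 0, "turn": 0}, {"jaw": 1, "tx": 0.36, "ty": 0.05, "tz": 0, "turn": 0}, {"jaw": 1, "tx": 0.36, "ty": 0.05, "tz": 0, "turn": 0}, {"jaw": 1, "tx": 0.36, "ty": 0.05, "tz": 0, "turn": 0}]}}

```text
time: 1.05
ee_pos: [0.649, 0.1739, 0.2055]
orientation: [0.0, 0.707, 0.707, -0.0]
contact_force: [0.4, -0.4, 0.2]
gripper_width: 0.094
```

>>> {"name": "arm_command", "arguments": {"moves": [{"jaw": 1, "tx": 0, "ty": 0, "tz": 0, "turn": -0.023}, {"jaw": 1, "tx": 0, "ty": 0, "tz": 0, "turn": -0.023}, {"jaw": 1, "tx": 0, "ty": 0, "tz": 0, "turn": -0.023}, {"jaw": 1, "tx": 0, "ty": 0, "tz": 0, "turn": -0.023}, {"jaw": 1, "tx": 0, "ty": 0, "tz": 0, "turn": -0.023}, {"jaw": 1, "tx": 0, "ty": 0, "tz": 0, "turn": -0.023}, {"jaw": 1, "tx": 0, "ty": 0, "tz": 0, "turn": -0.023}, {"jaw": 1, "tx": 0, "ty": 0, "tz": 0, "turn": -0.023}]}}

```text
time: 1.85
ee_pos: [0.649, 0.1728, 0.2054]
orientation: [-0.0, 0.203, 0.979, -0.0]
contact_force: [0.1, -0.6, 0.2]
gripper_width: 0.0939
```

>>> {"name": "arm_command", "arguments": {"moves": [{"jaw": 1, "tx": 0, "ty": 0, "tz": 0, "turn": -0.023}, {"jaw": 1, "tx": 0, "ty": 0, "tz": 0, "turn": 0}, {"jaw": 1, "tx": 0, "ty": 0, "tz": 0, "turn": 0}]}}

```text
time: 2.15
ee_pos: [0.649, 0.1726, 0.2054]
orientation: [-0.0, 0.137, 0.991, 0.0]
contact_force: [-0.0, -0.1, -0.3]
gripper_width: 0.0942
```

```bash
python3 - <<'E'
from h import *
W=snap("wrist");cv2.imwrite("pics/w3.png",W["image"])
s=monitor.state();print(s["ee_pos"],s["q"],s["contact_force"]);print(W["pose"].round(3))
q=s["orientation"];print(R.from_quat([q[1],q[2],q[3],q[0]]).as_matrix().round(4))
E
```

```text
[0.64900191 0.17269188 0.20537872] [-0.08503567  0.52110101 -0.31945877  1.47660564  0.17051513  1.17141115
  0.86484438] [-0.03824751  0.21029704  0.49056754]
[[ 0.272 -0.934 -0.231  0.582]
 [ 0.962  0.264  0.065  0.191]
 [ 0.001 -0.24   0.971  0.385]
 [ 0.     0.     0.     1.   ]]
[[-9.625e-01  2.712e-01 -1.000e-04]
 [ 2.712e-01  9.625e-01 -0.000e+00]
 [ 1.000e-04 -1.000e-04 -1.000e+00]]
```

View pics/w3.png

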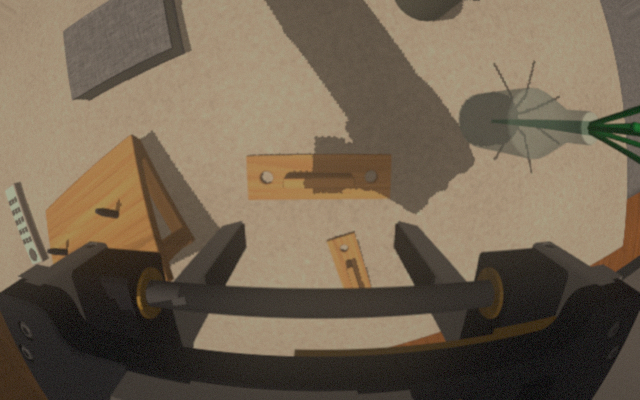

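```bash
python3 - <<'E'
from h import *
W=snap("wrist");crop(W,235,140,405,215,4.5,"pics/w4.png");crop(W,30,170,200,290,4.5,"pics/w5.png")
print(W["pose"][:3,3])
E
```

```text
[0.58175846 0.19135003 0.3854058 ]
```

View pics/w4.png

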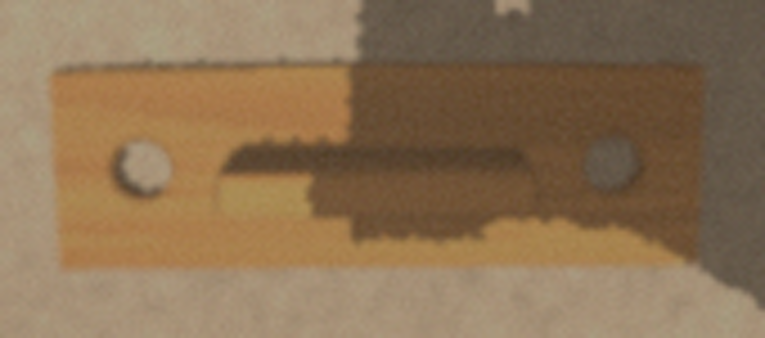

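View pics/w5.png

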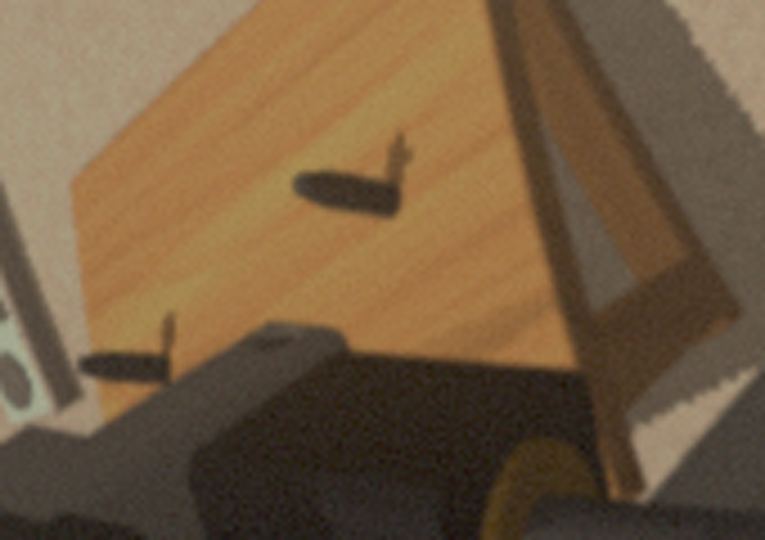

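```bash
python3 - <<'E'
from h import *
W=snap("wrist")
f=lambda x,o:(x+.5)/4.5-.5+o
H=[onz(W,f(x,235),f(y,140),.01) for x,y in((142,167),(611,163))]
c=[onz(W,f(x,235),f(y,140),.01) for x,y in((52,70),(702,66),(697,262),(60,268))]
rt=[onz(W,f(x,235),f(y,140),.048) for x,y in((219,172),(217,216),(534,215),(535,170))]
print("holes",np.round(H,4),np.linalg.norm(H[1]-H[0]),np.mean(H,0))
print("corners",np.round(c,4),np.mean(c,0)); print("railtop",np.round(rt,4),np.mean(rt,0))
v=H[1]-H[0];print("yaw",np.arctan2(-v[0],v[1]))
s=monitor.state();q=s["orientation"];T=R.from_quat([q[1],q[2],q[3],q[0]]).as_matrix();print("jaw yaw",np.arctan2(-T[0,1],T[1,1]))
d=np.r_[(np.mean(H,0))[:2],0.03]-s["ee_pos"];print("tool shift",(T.T@d),(T.T@d)/.08)
S=snap("scene");print("vase",onz(S,455,262,0))
# pins
D=snap("side")
for n,sc,sd,w in(("L",(293.9,219.7),(346.5,215.6),(298,183)),("R",(249.6,224.6),(364.1,239.4),(83,362))):
    p,e=tri([(S,*sc),(D,*sd),(W,f(w[0],30),f(w[1],170))]);print(n,p.round(4),np.round(e,4))
E
```

```text
holes [[0.6288 0.1094 0.01  ]
 [0.6629 0.2343 0.01  ]] 0.12947729119008233 [0.64586427 0.17181477 0.01      ]
corners [[0.5958 0.0932 0.01  ]
 [0.6433 0.2655 0.01  ]
 [0.697  0.2515 0.01  ]
 [0.6499 0.0776 0.01  ]] [0.64648567 0.17196045 0.01      ]
railtop [[0.6306 0.1359 0.048 ]
 [0.6411 0.1321 0.048 ]
 [0.6623 0.2081 0.048 ]
 [0.6513 0.2111 0.048 ]] [0.64634285 0.17179393 0.048     ]
yaw -0.26598594851291785
jaw yaw -0.27298745966459464
tool shift [ 0.00271028 -0.00178961  0.17541441] [ 0.03387855 -0.02237014  2.19268015]
vase [0.63575035 0.42206581 0.        ]
L [ 0.5949 -0.0743  0.109 ] [0.0016 0.001  0.0016]
R [ 0.6212 -0.2019  0.1084] [0.0017 0.0004 0.0018]
```

>>> {"name": "arm_command", "arguments": {"moves": [{"jaw": 1, "tx": 0.034, "ty": -0.02, "tz": 0.3, "turn": -0.001}, {"jaw": 1, "tz": 0.45, "tx": 0, "ty": 0, "turn": 0}, {"jaw": 1, "tz": 0.45, "tx": 0, "ty": 0, "turn": 0}, {"jaw": 1, "tz": 0.45, "tx": 0, "ty": 0, "turn": 0}, {"jaw": 1, "tz": 0.3, "tx": 0, "ty": 0, "turn": 0}, {"jaw": 1, "tz": 0.25, "tx": 0, "ty": 0, "turn": 0}, {"jaw": 1, "tz": 0.155, "tx": 0, "ty": 0, "turn": 0}, {"jaw": 1, "tz": 0, "tx": 0, "ty": 0, "turn": 0}]}}

```text
time: 3.2
ee_pos: [0.6451, 0.1718, 0.0156]
orientation: [-0.001, 0.132, 0.991, -0.0]
contact_force: [-0.8, 0.1, 0.4]
gripper_width: 0.0937
```

>>> {"name": "arm_command", "arguments": {"force": 6, "moves": [{"jaw": 0.6, "tz": 0, "tx": 0, "ty": 0, "turn": 0}, {"jaw": 0.6, "tz": 0, "tx": 0, "ty": 0, "turn": 0}, {"jaw": 0.6, "tz": 0, "tx": 0, "ty": 0, "turn": 0}, {"jaw": 0.6, "tz": 0, "tx": 0, "ty": 0, "turn": 0}]}}

```text
time: 3.6
ee_pos: [0.6466, 0.1722, 0.0183]
orientation: [0.001, 0.132, 0.991, 0.0]
contact_force: [-1.0, -0.3, 6.9]
gripper_width: 0.0802
```

>>> {"name": "arm_command", "arguments": {"force": 10, "moves": [{"jaw": 0.5, "tz": 0, "tx": 0, "ty": 0, "turn": 0}, {"jaw": 0.5, "tz": -0.05, "tx": 0, "ty": 0, "turn": 0}, {"jaw": 0.5, "tz": -0.2, "tx": 0, "ty": 0, "turn": 0}, {"jaw": 0.5, "tz": -0.2, "tx": 0, "ty": 0, "turn": 0}, {"jaw": 0.5, "tz": 0, "tx": 0, "ty": 0, "turn": 0}]}}

```text
time: 4.1
ee_pos: [0.6475, 0.1725, 0.0565]
orientation: [0.002, 0.132, 0.991, 0.001]
contact_force: [0.0, -0.3, -0.5]
gripper_width: 0.0799
```

```bash
python3 - <<'E'
from h import *
s=monitor.state();print(s["ee_pos"],s["contact_force"],s["torque"])
W=snap("wrist");cv2.imwrite("pics/w6.png",W["image"])
D=snap("side");crop(D,290,150,450,260,5,"pics/s6.png")
E
```

```text
[0.64749609 0.17247926 0.05647233] [ 0.02529731 -0.28278952 -0.54541235] [ 0.05014779 -0.04709074 -0.07415078]
```

View pics/w6.png

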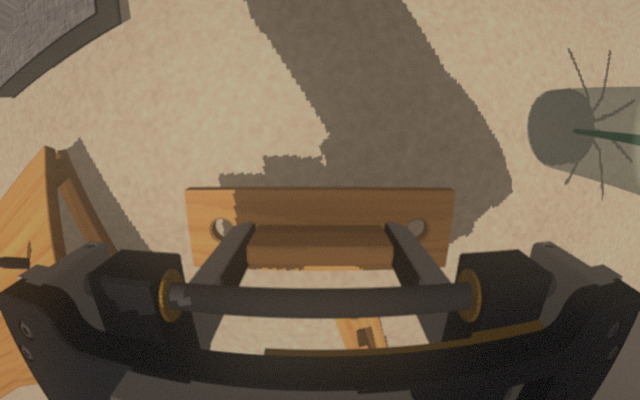

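View pics/s6.png

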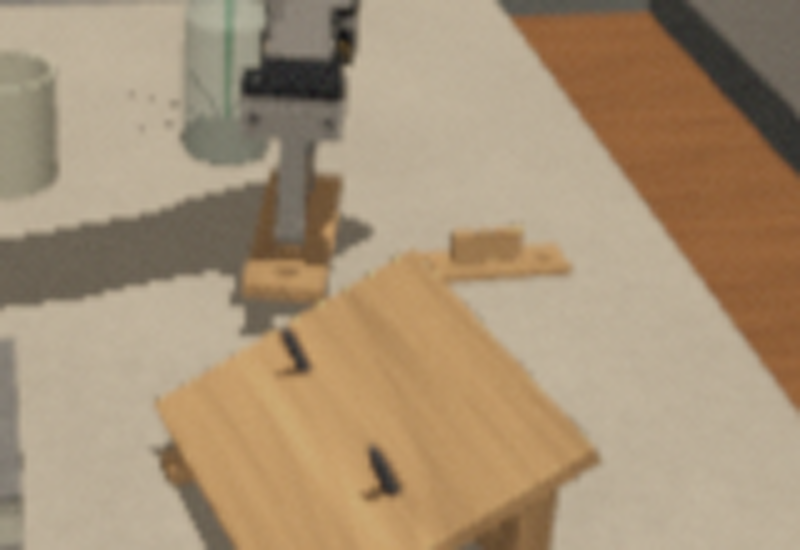

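The page rest is gripped by the rail ends (opening 0.080 m) and lifted level. Next I'll carry it above the upper part of the board. There I'll press it lightly on the face and drag it down-slope so it pivots to 26°.

>>> {"name": "arm_command", "arguments": {"moves": [{"jaw": 0.5, "tz": -0.45, "tx": 0, "ty": 0, "turn": 0}, {"jaw": 0.5, "tz": -0.45, "tx": 0, "ty": 0, "turn": 0}, {"jaw": 0.5, "tz": -0.45, "tx": 0, "ty": 0, "turn": 0}, {"jaw": 0.5, "tz": -0.45, "tx": 0, "ty": 0, "turn": 0}, {"jaw": 0.5, "tz": 0, "tx": 0, "ty": 0, "turn": -0.0188}, {"jaw": 0.5, "tz": 0, "tx": 0, "ty": 0, "turn": -0.0188}, {"jaw": 0.5, "tz": 0, "tx": 0, "ty": 0, "turn": -0.0188}, {"jaw": 0.5, "tz": 0, "tx": 0, "ty": 0, "turn": -0.0188}]}}

```text
time: 5.0
ee_pos: [0.6457, 0.1718, 0.1965]
orientation: [-0.0, -0.107, 0.994, -0.0]
contact_force: [-0.0, 0.3, -1.3]
gripper_width: 0.08
```

>>> {"name": "arm_command", "arguments": {"moves": [{"jaw": 0.5, "tz": 0, "tx": 0.05, "ty": -0.46, "turn": 0}, {"jaw": 0.5, "tz": 0, "tx": 0.05, "ty": -0.46, "turn": 0}, {"jaw": 0.5, "tz": 0, "tx": 0.05, "ty": -0.46, "turn": 0}, {"jaw": 0.5, "tz": 0, "tx": 0.05, "ty": -0.46, "turn": 0}, {"jaw": 0.5, "tz": 0, "tx": 0.05, "ty": -0.46, "turn": 0}, {"jaw": 0.5, "tz": 0, "tx": 0.05, "ty": -0.46, "turn": 0}, {"jaw": 0.5, "tz": 0, "tx": 0.05, "ty": -0.46, "turn": 0}, {"jaw": 0.5, "tz": 0, "tx": 0.05, "ty": -0.46, "turn": 0}]}}

```text
time: 5.8
ee_pos: [0.6753, -0.1242, 0.1965]
orientation: [-0.0, -0.104, 0.995, 0.0]
contact_force: [0.1, -0.8, -0.7]
gripper_width: 0.0798
```

>>> {"name": "arm_command", "arguments": {"moves": [{"jaw": 0.5, "tz": 0, "tx": 0, "ty": 0, "turn": 0}, {"jaw": 0.5, "tz": 0, "tx": 0, "ty": 0, "turn": 0}]}}

```text
time: 6.0
ee_pos: [0.6752, -0.1234, 0.1963]
orientation: [-0.001, -0.103, 0.995, 0.0]
contact_force: [0.5, 0.7, -1.0]
gripper_width: 0.0798
```

```bash
cat >> h.py <<'E'
psi=.205;O=np.array([.6215,-.1353,.08]);c26,s26=np.cos(np.radians(26)),np.sin(np.radians(26))
U=np.array([np.cos(psi),np.sin(psi),0]);V=np.array([-np.sin(psi),np.cos(psi),0])
HP=.036  # pivot height over underside
def tcp(s,d,v=0): # pivot slope coords -> TCP
    return O+U*(s*c26-d*s26)+V*v+np.array([0,0,s*s26+d*c26-.0188])
def rel(t):
    s=monitor.state();q=s["orientation"];T=R.from_quat([q[1],q[2],q[3],q[0]]).as_matrix()
    return (T.T@(t-s["ee_pos"])/.08).round(3)
def sd():
    s=monitor.state();e=s["ee_pos"]+[0,0,.0188]-O;u=e@U;z=e[2];return dict(s=round(u*c26+z*s26,4),d=round(-u*s26+z*c26,4),v=round(e@V,4),cf=s["contact_force"].round(1),w=round(s["gripper_width"],4))
E
python3 - <<'E'
from h import *
s=monitor.state();q=s["orientation"];T=R.from_quat([q[1],q[2],q[3],q[0]]).as_matrix();print(s["ee_pos"],"jaw yaw",np.arctan2(-T[0,1],T[1,1]))
print(T.round(3))
print(sd());print(rel(tcp(.088,.060)))
W=snap("wrist");cv2.imwrite("pics/w7.png",W["image"])
D=snap("side");crop(D,290,150,450,270,5,"pics/s7.png")
E
```

```text
[ 0.67523482 -0.12336304  0.1963317 ] jaw yaw 0.20706273935623967
[[-0.979 -0.206 -0.001]
 [-0.206  0.979  0.   ]
 [ 0.001  0.    -1.   ]]
{'s': np.float64(0.1087), 'd': np.float64(0.0973), 'v': np.float64(0.0007), 'cf': array([ 0.5,  0.7, -1. ]), 'w': 0.0798}
[ 0.028 -0.01   0.533]
```

View pics/w7.png

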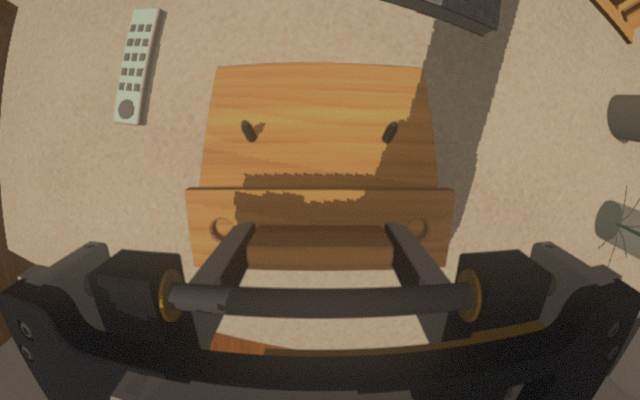

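View pics/s7.png

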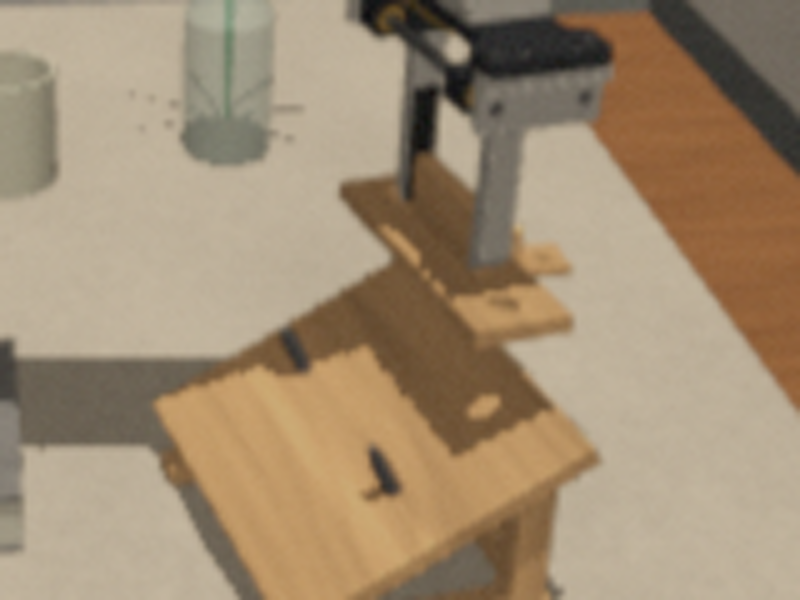

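>>> {"name": "arm_command", "arguments": {"force": 5, "moves": [{"jaw": 0.5, "tz": 0.25, "tx": 0.028, "ty": -0.01, "turn": 0}, {"jaw": 0.5, "tz": 0.25, "tx": 0, "ty": 0, "turn": 0}, {"jaw": 0.5, "tz": 0, "tx": 0, "ty": 0, "turn": 0}]}}

```text
time: 6.4
ee_pos: [0.6722, -0.1224, 0.1545]
orientation: [-0.002, -0.105, 0.994, 0.001]
contact_force: [-0.0, 0.4, -0.6]
gripper_width: 0.0804
```

```bash
python3 - <<'E'
from h import *
print(sd());
for a in((.088,.0465),(.080,.0435),(.07,.0415),(.06,.039),(.048,.035)): print(rel(tcp(*a)))
W=snap("wrist");crop(W,180,20,470,280,2.7,"pics/w8.png")
E
```

```text
{'s': np.float64(0.0879), 'd': np.float64(0.061), 'v': np.float64(0.0023), 'cf': array([-0. ,  0.4, -0.6]), 'w': 0.0804}
[-0.081 -0.03   0.162]
[-0.008 -0.029  0.24 ]
[ 0.094 -0.029  0.317]
[ 0.192 -0.029  0.4  ]
[ 0.304 -0.028  0.512]
```

View pics/w8.png

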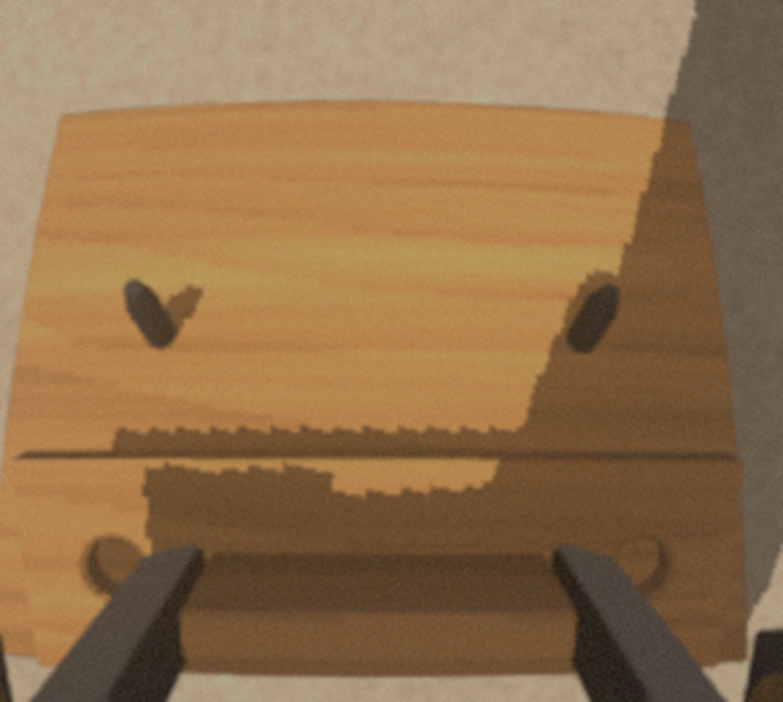

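>>> {"name": "arm_command", "arguments": {"moves": [{"jaw": 0.5, "tz": 0.08, "tx": -0.08, "ty": -0.02, "turn": 0}, {"jaw": 0.5, "tz": 0.08, "tx": 0, "ty": 0, "turn": 0}, {"jaw": 0.5, "tz": 0.0, "tx": 0, "ty": 0, "turn": 0}]}}

```text
time: 6.75
ee_pos: [0.6801, -0.1239, 0.1435]
orientation: [-0.0, -0.104, 0.995, 0.0]
contact_force: [-0.8, 0.0, -1.9]
gripper_width: 0.0798
```

```bash
python3 - <<'E'
from h import *
print(sd());
for a in((.085,.0435),(.075,.0415),(.066,.039),(.058,.037),(.048,.035)): print(rel(tcp(*a)))
D=snap("side");crop(D,320,150,440,250,6,"pics/s9.png")
W=snap("wrist");f=lambda x,o:(x+.5)/2.7-.5+o
E
```

```text
{'s': np.float64(0.0897), 'd': np.float64(0.0478), 'v': np.float64(-0.0007), 'cf': array([-0.8,  0. , -1.9]), 'w': 0.0798}
[0.029 0.009 0.075]
[0.131 0.01  0.152]
[0.218 0.01  0.229]
[0.297 0.01  0.296]
[0.398 0.01  0.373]
```

View pics/s9.png

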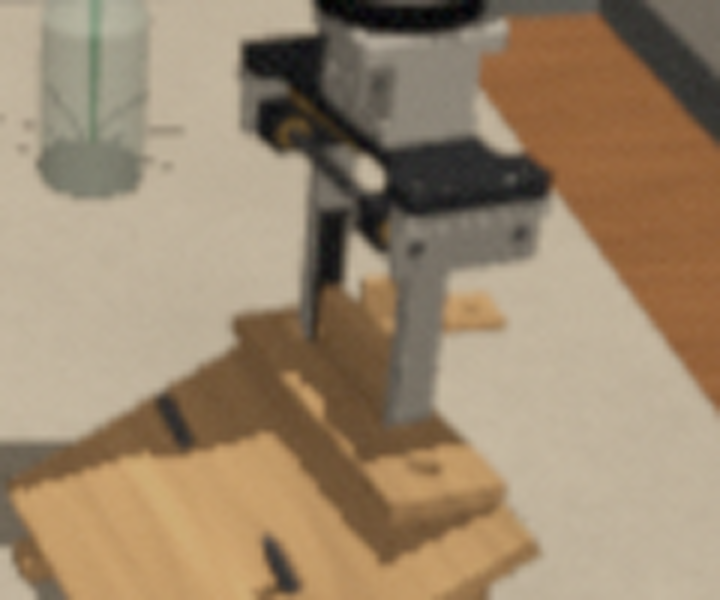

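Just above contact. Now the drag down-slope, pressing gradually.

>>> {"name": "arm_command", "arguments": {"moves": [{"jaw": 0.5, "tz": 0.07, "tx": 0.03, "ty": 0, "turn": 0}, {"jaw": 0.5, "tz": 0.04, "tx": 0.05, "ty": 0, "turn": 0}, {"jaw": 0.5, "tz": 0.04, "tx": 0.05, "ty": 0, "turn": 0}, {"jaw": 0.5, "tz": 0.0, "tx": 0.0, "ty": 0, "turn": 0}]}}

```text
time: 7.25
ee_pos: [0.6692, -0.1267, 0.1318]
orientation: [-0.0, -0.104, 0.995, -0.0]
contact_force: [0.5, -0.0, -0.6]
gripper_width: 0.0799
```

```bash
python3 - <<'E'
from h import *
print(sd());
for a in((.066,.039),(.058,.037),(.048,.035)): print(rel(tcp(*a)))
D=snap("side");crop(D,320,150,440,250,6,"pics/s10.png")
E
```

```text
{'s': np.float64(0.0745), 'd': np.float64(0.0422), 'v': np.float64(-0.0012), 'cf': array([ 0.5, -0. , -0.6]), 'w': 0.0799}
[0.078 0.016 0.083]
[0.157 0.016 0.15 ]
[0.258 0.016 0.227]
```

View pics/s10.png

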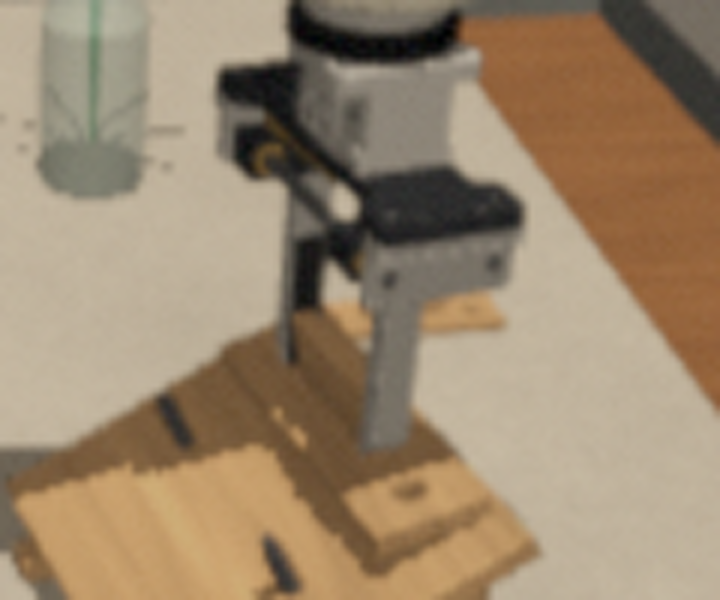

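The plate is pivoting. I'll continue to flush.

>>> {"name": "arm_command", "arguments": {"moves": [{"jaw": 0.5, "tz": 0.06, "tx": 0.06, "ty": 0.01, "turn": 0}, {"jaw": 0.5, "tz": 0.06, "tx": 0.06, "ty": 0, "turn": 0}, {"jaw": 0.5, "tz": 0.06, "tx": 0.06, "ty": 0, "turn": 0}, {"jaw": 0.5, "tz": 0.05, "tx": 0.04, "ty": 0, "turn": 0}, {"jaw": 0.5, "tz": 0.0, "tx": 0.0, "ty": 0, "turn": 0}]}}

```text
time: 7.8
ee_pos: [0.6521, -0.1294, 0.1135]
orientation: [-0.0, -0.104, 0.995, -0.0]
contact_force: [-0.5, 0.2, -0.1]
gripper_width: 0.0798
```

```bash
python3 - <<'E'
from h import *
print(sd());
print(monitor.state()["torque"])
D=snap("side");crop(D,320,150,440,250,6,"pics/s11.png")
E
```

```text
{'s': np.float64(0.0509), 'd': np.float64(0.0333), 'v': np.float64(-0.0004), 'cf': array([-0.5,  0.2, -0.1]), 'w': 0.0798}
[ 0.02815587 -0.00704409 -0.04264219]
```

View pics/s11.png

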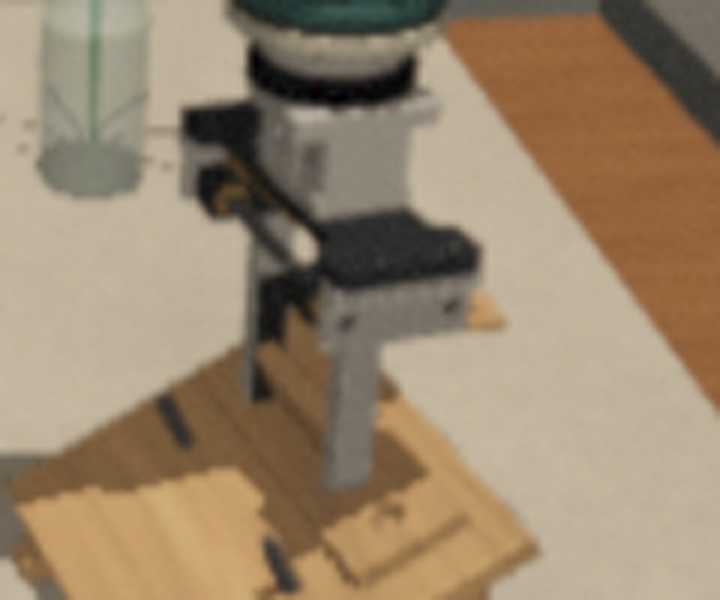

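>>> {"name": "arm_command", "arguments": {"moves": [{"jaw": 0.5, "tz": 0.025, "tx": -0.01, "ty": 0, "turn": 0}, {"jaw": 0.5, "tz": 0.0, "tx": 0.0, "ty": 0, "turn": 0}]}}

```text
time: 8.05
ee_pos: [0.6533, -0.1291, 0.1118]
orientation: [-0.0, -0.104, 0.995, -0.0]
contact_force: [-1.2, -0.2, 3.2]
gripper_width: 0.08
```

```bash
python3 - <<'E'
from h import *
print(sd());
W=snap("wrist");crop(W,180,20,470,280,2.7,"pics/w12.png")
D=snap("side");crop(D,335,180,425,255,8,"pics/s12.png")
E
```

```text
{'s': np.float64(0.0513), 'd': np.float64(0.0313), 'v': np.float64(-0.0004), 'cf': array([-1.2, -0.2,  3.2]), 'w': 0.08}
```

View pics/w12.png

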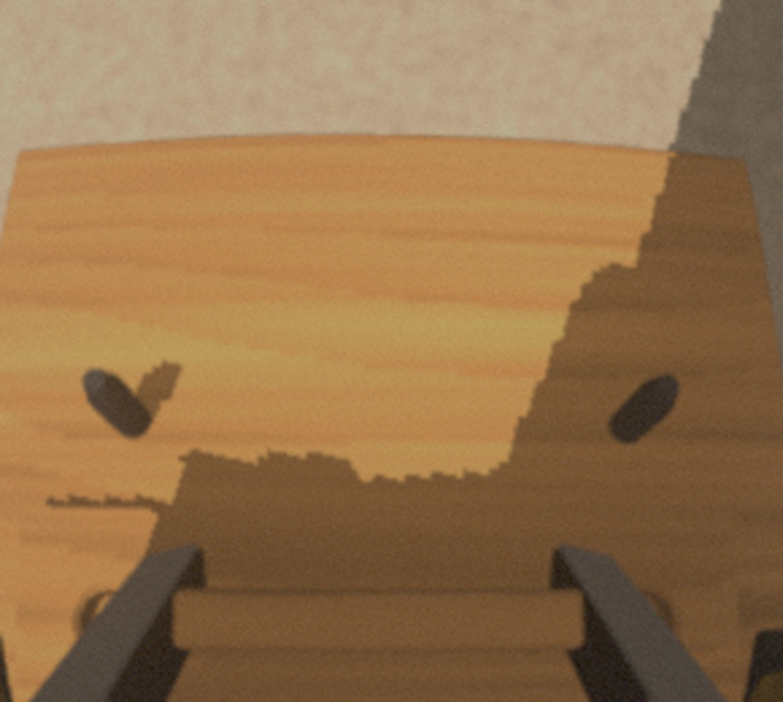

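View pics/s12.png

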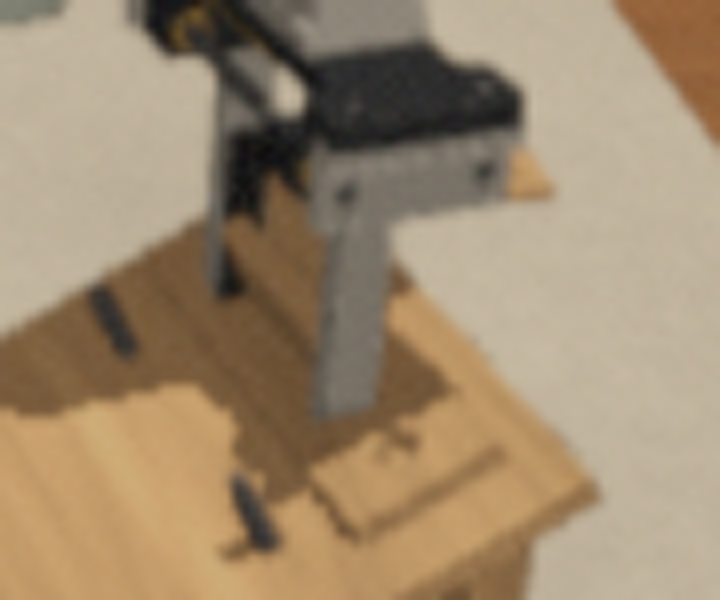

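>>> {"name": "arm_command", "arguments": {"force": 20, "moves": [{"jaw": 0.5, "tz": 0, "tx": 0, "ty": 0, "turn": 0}, {"jaw": 0.5, "tz": 0, "tx": 0, "ty": 0, "turn": 0}, {"jaw": 0.5, "tz": -0.1, "tx": 0.05, "ty": 0, "turn": 0}, {"jaw": 0.5, "tz": -0.16, "tx": 0.08, "ty": 0, "turn": 0}, {"jaw": 0.5, "tz": -0.16, "tx": 0.08, "ty": 0, "turn": 0}, {"jaw": 0.5, "tz": -0.16, "tx": 0.08, "ty": 0, "turn": 0}, {"jaw": 0.5, "tz": 0, "tx": 0, "ty": 0, "turn": 0}]}}

```text
time: 8.85
ee_pos: [0.6309, -0.1344, 0.161]
orientation: [0.001, -0.104, 0.995, -0.001]
contact_force: [-0.0, -0.0, -0.8]
gripper_width: 0.0797
```

```bash
python3 - <<'E'
from h import *
print(sd());
W=snap("wrist");crop(W,180,20,470,280,2.7,"pics/w13.png")
D=snap("side");crop(D,320,150,425,255,7,"pics/s13.png")
f=lambda x,o:(x+.5)/2.7-.5+o
E
```

```text
{'s': np.float64(0.0522), 'd': np.float64(0.0855), 'v': np.float64(-0.001), 'cf': array([-0. , -0. , -0.8]), 'w': 0.0797}
```

View pics/w13.png

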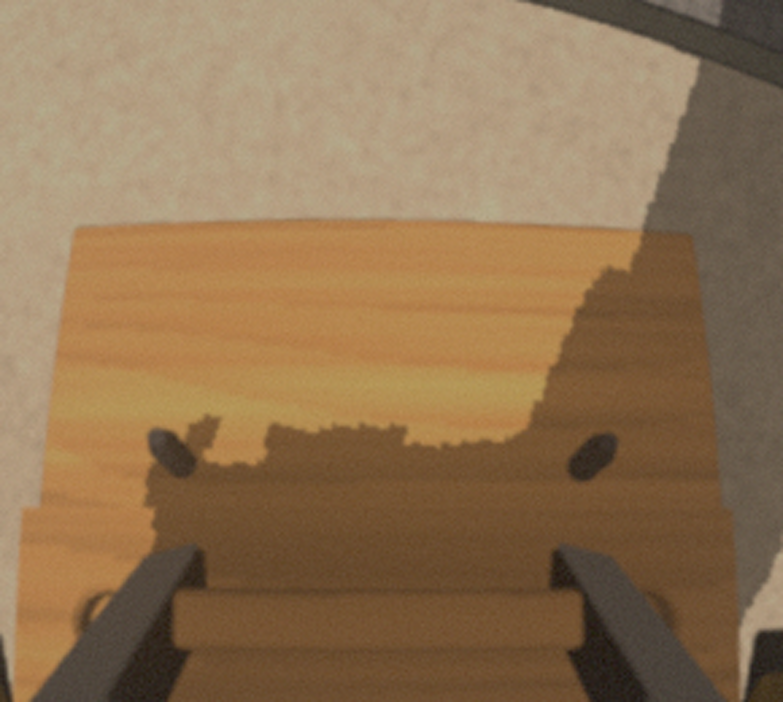

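View pics/s13.png

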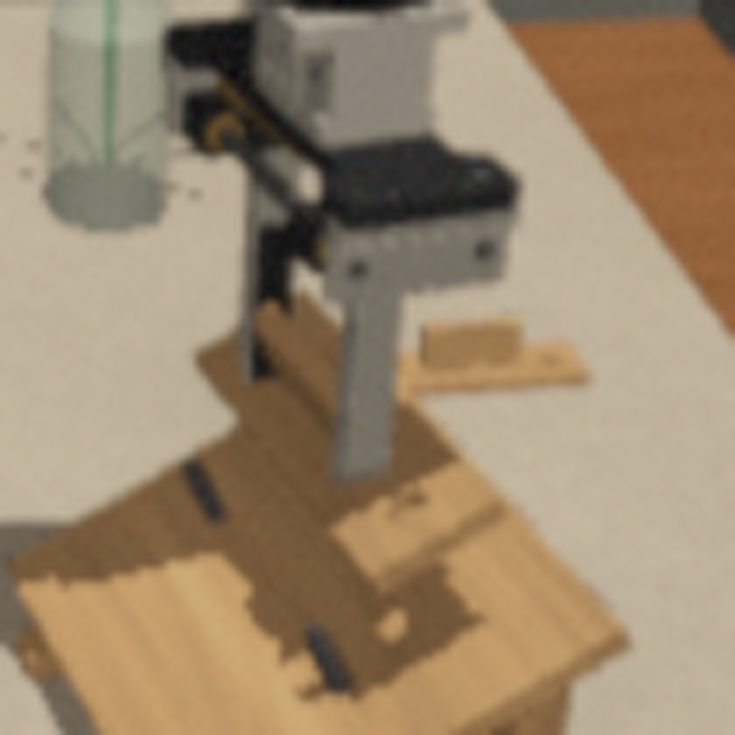

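```bash
cat > m.py <<'E'
from h import *
W=snap("wrist");D=snap("side");S=snap("scene")
f=lambda p,k,a,b:((p[0]+.5)/k-.5+a,(p[1]+.5)/k-.5+b)
w=lambda p:(W,*f(p,2.7,180,20)); d=lambda p:(D,*f(p,7,320,150))
print(sd())
T={}
for n,a,b in(("cornR",(22,508),(333,530)),("cornL",(733,510),(198,357)),("tipR",(157,437),(314,633)),("tipL",(608,441),(192,466))):
    p,e=tri([w(a),d(b)]);T[n]=p;q=p-O;u=q@U;print(n,p.round(4),np.round(e,4),"board s,v,n",np.round([u*c26+q[2]*s26,q@V,-u*s26+q[2]*c26],4))
v=T["tipL"]-T["tipR"];print(np.linalg.norm(v),"yaw pins",np.arctan2(-v[0],v[1]))
v=T["cornL"]-T["cornR"];print(np.linalg.norm(v),"yaw plate",np.arctan2(-v[0],v[1]))
for a in((157,437),(608,441)): print("tip on z=.1106",onz(*w(a),.1106).round(4))
E
python3 m.py
```

```text
{'s': np.float64(0.0505), 'd': np.float64(0.0827), 'v': np.float64(-0.0003), 'cf': array([ 0.4, -0.2, -1.6]), 'w': 0.0796}
cornR [ 0.6253 -0.218   0.1645] [0.0031 0.0031] board s,v,n [ 0.0253 -0.0817  0.0817]
cornL [ 0.6011 -0.0465  0.1431] [0.0018 0.0018] board s,v,n [0.0259 0.091  0.0575]
tipR [ 0.6213 -0.2018  0.1065] [0.0012 0.0012] board s,v,n [-0.0008 -0.065   0.0298]
tipL [ 0.5958 -0.0732  0.1054] [0.0015 0.0015] board s,v,n [-0.0001  0.0661  0.0283]
0.13110919929880488 yaw pins 0.1950964286086816
0.17444795000612517 yaw plate 0.1402157982462565
tip on z=.1106 [ 0.619  -0.2007  0.1106]
tip on z=.1106 [ 0.5936 -0.0747  0.1106]
```

```bash
sed -i 's/(22,508),(333,530)/(22,508),(377,571)/' m.py; python3 m.py; python3 - <<'E'
from h import *
W=snap("wrist");D=snap("side")
print(proj(W,tcp(.0505,.0827)),)
crop(D,360,195,410,245,14,"pics/s14.png")
crop(W,180,180,280,280,7,"pics/w14.png")
E
```

```text
{'s': np.float64(0.0506), 'd': np.float64(0.0827), 'v': np.float64(-0.0003), 'cf': array([-0.6, -0. ,  0. ]), 'w': 0.0801}
cornR [ 0.6365 -0.2246  0.1481] [0.002 0.002] board s,v,n [ 0.0267 -0.0905  0.0627]
cornL [ 0.6009 -0.0469  0.1432] [0.002 0.002] board s,v,n [0.0257 0.0908 0.0578]
tipR [ 0.6211 -0.2013  0.1061] [0.0014 0.0014] board s,v,n [-0.001  -0.0645  0.0295]
tipL [ 0.5956 -0.0732  0.1054] [0.0017 0.0017] board s,v,n [-0.0003  0.0661  0.0284]
0.1306300721076311 yaw pins 0.19639545555436272
0.18133350042965382 yaw plate 0.19775623487282526
tip on z=.1106 [ 0.6185 -0.2001  0.1106]
tip on z=.1106 [ 0.5932 -0.0747  0.1106]
(np.float64(320.07109810746795), np.float64(235.74864466331482))
```

View pics/s14.png

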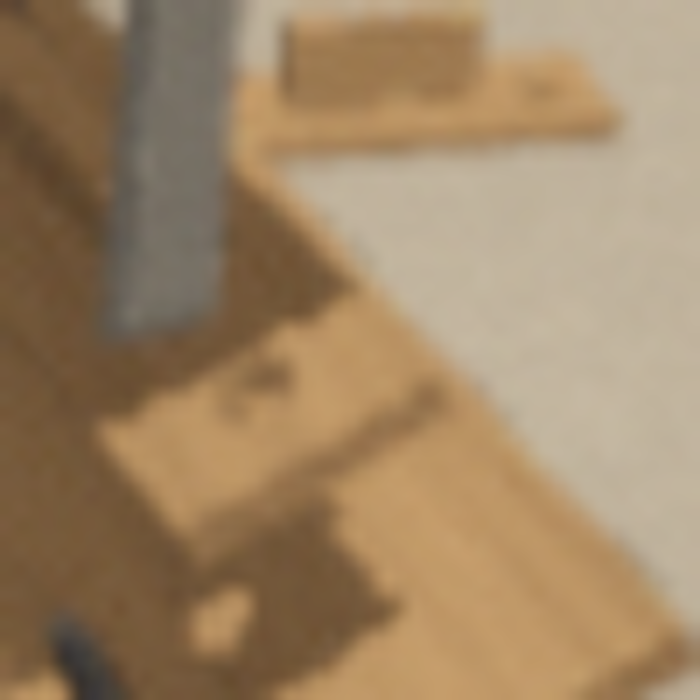

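View pics/w14.png

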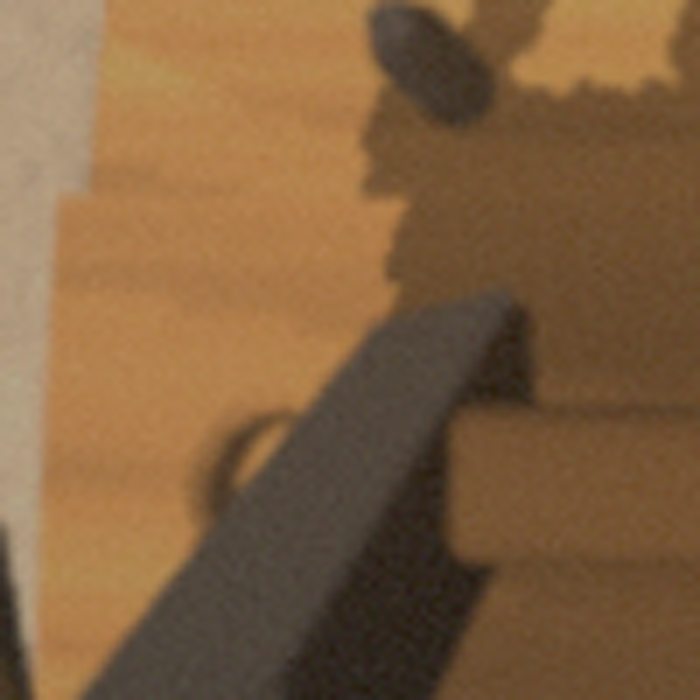

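Plate yaw 0.198 and pin yaw 0.196 agree, and the plate holds the slope angle. Its centre sits about 55 mm up-slope of the pins, so I'll move down-slope at constant clearance.

>>> {"name": "arm_command", "arguments": {"moves": [{"jaw": 0.5, "tz": 0.075, "tx": 0.154, "ty": 0.01, "turn": 0}, {"jaw": 0.5, "tz": 0.075, "tx": 0.154, "ty": 0, "turn": 0}, {"jaw": 0.5, "tz": 0.075, "tx": 0.154, "ty": 0, "turn": 0}, {"jaw": 0.5, "tz": 0.075, "tx": 0.154, "ty": 0, "turn": 0}, {"jaw": 0.5, "tz": 0, "tx": 0, "ty": 0, "turn": 0}, {"jaw": 0.5, "tz": 0, "tx": 0, "ty": 0, "turn": 0}]}}

```text
time: 9.95
ee_pos: [0.5827, -0.1432, 0.1345]
orientation: [0.0, -0.104, 0.995, -0.0]
contact_force: [0.3, -0.5, -1.1]
gripper_width: 0.08
```

```bash
python3 - <<'E'
from h import *
print(sd())
W=snap("wrist");crop(W,170,150,470,290,2.6,"pics/w15.png")
D=snap("side");crop(D,320,180,420,260,8,"pics/s15.png")
S=snap("scene");crop(S,215,160,335,270,5,"pics/c15.png")
E
```

```text
{'s': np.float64(-0.0034), 'd': np.float64(0.0832), 'v': np.float64(0.0002), 'cf': array([ 0.3, -0.5, -1.1]), 'w': 0.08}
```

View pics/w15.png

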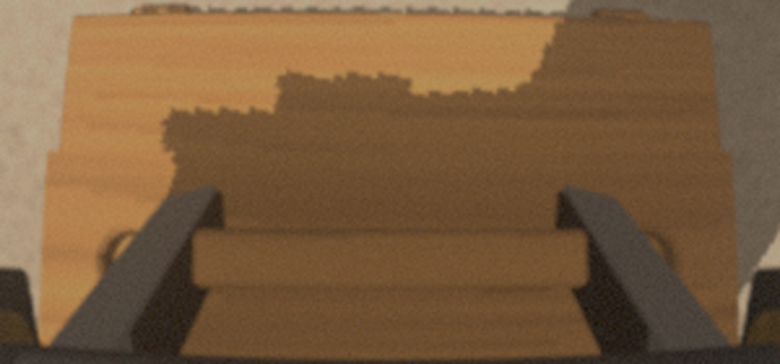

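View pics/s15.png

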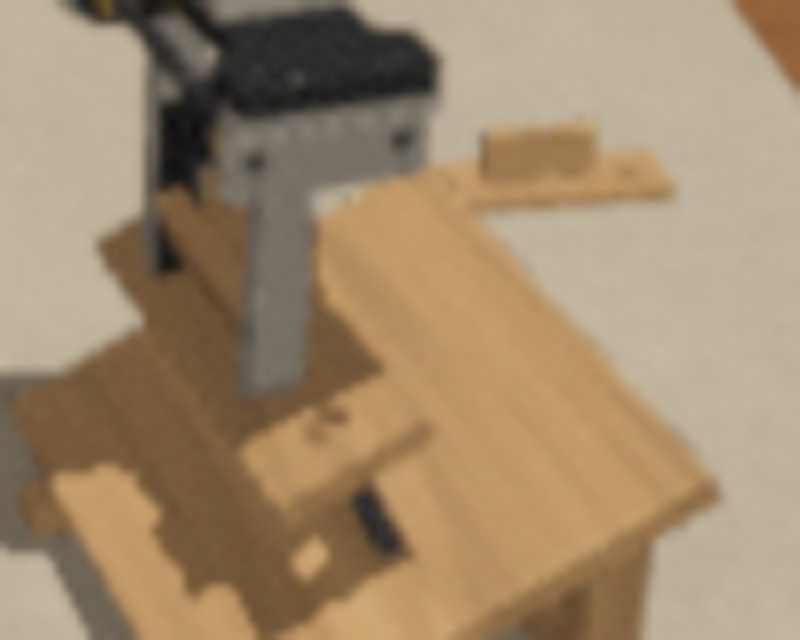

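View pics/c15.png

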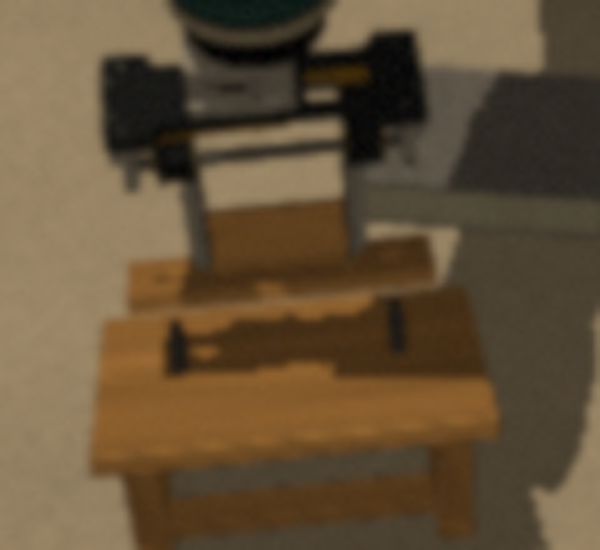

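```bash
python3 - <<'E'
from h import *
W=snap("wrist");D=snap("side");S=snap("scene")
f=lambda p,k,a,b:((p[0]+.5)/k-.5+a,(p[1]+.5)/k-.5+b)
def B(p):
    q=p-O;u=q@U;return np.round([u*c26+q[2]*s26,q@V,-u*s26+q[2]*c26],4)
def X(s,v,n): return O+U*(s*c26-n*s26)+V*v+np.array([0,0,s*s26+n*c26])
print(sd())
for n,a,b in(("R",(47,152),(284,506)),("L",(731,153),(100,243))):
    for nm,ob in(("W+D",[(W,*f(a,2.6,170,150)),(D,*f(b,8,320,180))]),):
        p,e=tri(ob);print(n,nm,B(p),np.round(e,4))
# scene: top-front corners? back edge visible
im=cv2.resize(D["image"][180:260,320:420],None,fx=8,fy=8,interpolation=cv2.INTER_CUBIC)
def dot(p,c):
    u,v=proj(D,p);cv2.circle(im,(int((u-320+.5)*8),int((v-180+.5)*8)),3,c,-1)
for v in(-.065,.065):
    for n in(0,.034): dot(X(0,v,n),(0,0,255))
    dot(X(0,v,.05),(0,255,0));dot(X(0,v,.06),(255,0,0))
for s in(-.028,.028):
    for v in(-.09,.09): dot(X(s,v,.06),(255,0,255))
for s in(-.09,.1):
    for v in(-.115,.115): dot(X(s,v,0),(0,255,255))
cv2.imwrite("pics/o15.png",im)
E
```

```text
{'s': np.float64(-0.0036), 'd': np.float64(0.0831), 'v': np.float64(0.0003), 'cf': array([ 0.6, -0. , -0.6]), 'w': 0.08}
R W+D [-0.0281 -0.0906  0.061 ] [0.001 0.001]
L W+D [-0.0285  0.0921  0.0569] [0.0016 0.0016]
```

View pics/o15.png

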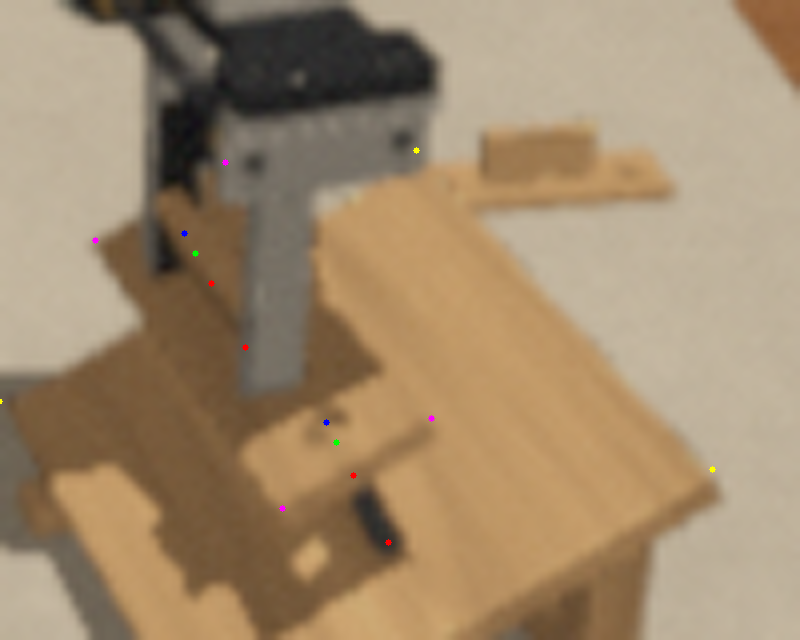

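The projected hole, corner and pin-axis points fall on the picture within 1–2 px, so the holes are over the pin axes. I'll descend along the pins in stages.

>>> {"name": "arm_command", "arguments": {"moves": [{"jaw": 0.5, "tz": 0.067, "tx": -0.033, "ty": 0, "turn": 0}, {"jaw": 0.5, "tz": 0.067, "tx": -0.033, "ty": 0, "turn": 0}, {"jaw": 0.5, "tz": 0.067, "tx": -0.033, "ty": 0, "turn": 0}, {"jaw": 0.5, "tz": 0.067, "tx": -0.033, "ty": 0, "turn": 0}, {"jaw": 0.5, "tz": 0, "tx": 0, "ty": 0, "turn": 0}, {"jaw": 0.5, "tz": 0, "tx": 0, "ty": 0, "turn": 0}]}}

```text
time: 10.85
ee_pos: [0.5926, -0.141, 0.1126]
orientation: [-0.0, -0.104, 0.995, 0.0]
contact_force: [-0.3, -0.1, -0.4]
gripper_width: 0.08
```

```bash
python3 - <<'E'
from h import *
print(sd())
W=snap("wrist");crop(W,170,150,470,290,2.6,"pics/w16.png")
D=snap("side");crop(D,320,180,420,260,8,"pics/s16.png")
S=snap("scene");crop(S,215,180,335,270,6,"pics/c16.png")
E
```

```text
{'s': np.float64(-0.0039), 'd': np.float64(0.0591), 'v': np.float64(0.0003), 'cf': array([-0.3, -0.1, -0.4]), 'w': 0.08}
```

View pics/s16.png

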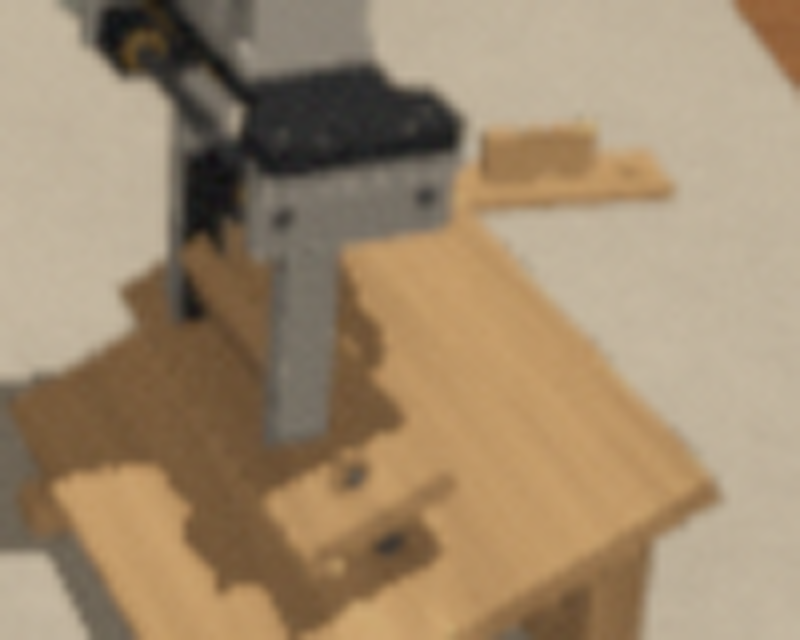

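View pics/c16.png

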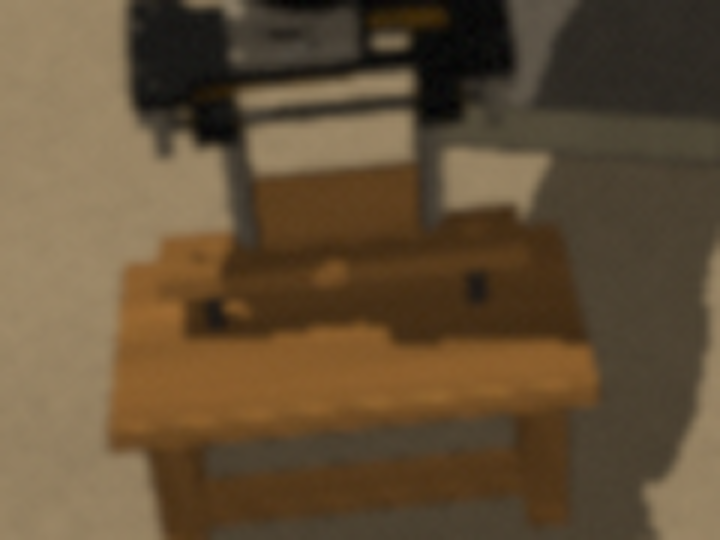

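>>> {"name": "arm_command", "arguments": {"moves": [{"jaw": 0.5, "tz": 0.034, "tx": -0.016, "ty": 0, "turn": 0}, {"jaw": 0.5, "tz": 0.034, "tx": -0.016, "ty": 0, "turn": 0}, {"jaw": 0.5, "tz": 0.034, "tx": -0.016, "ty": 0, "turn": 0}, {"jaw": 0.5, "tz": 0.034, "tx": -0.016, "ty": 0, "turn": 0}, {"jaw": 0.5, "tz": 0, "tx": 0, "ty": 0, "turn": 0}]}}

```text
time: 11.5
ee_pos: [0.5979, -0.1398, 0.1016]
orientation: [0.0, -0.104, 0.995, 0.0]
contact_force: [3.3, 0.4, -1.7]
gripper_width: 0.0798
```

```bash
python3 - <<'E'
from h import *
print(sd())
D=snap("side");crop(D,320,180,420,260,8,"pics/s17.png")
E
```

```text
{'s': np.float64(-0.0039), 'd': np.float64(0.0468), 'v': np.float64(0.0004), 'cf': array([ 3.3,  0.4, -1.7]), 'w': 0.0798}
```

View pics/s17.png

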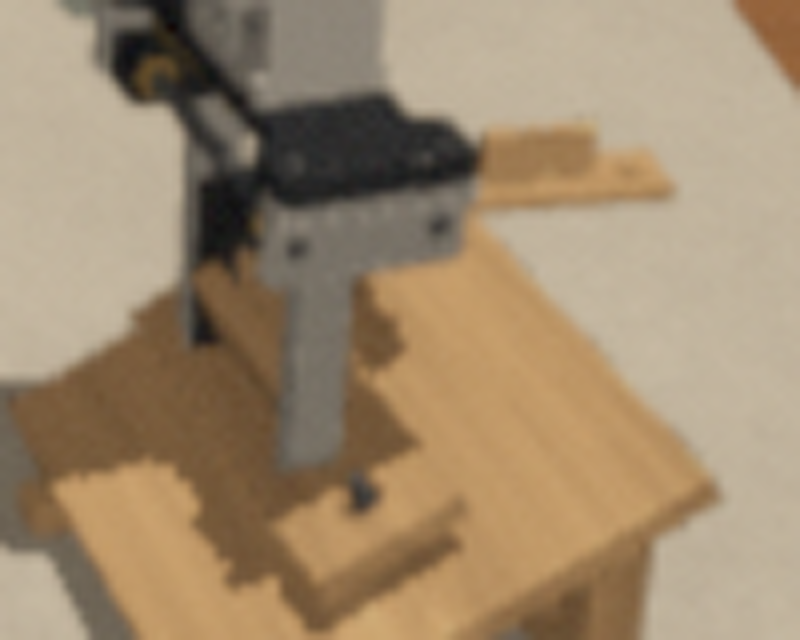

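The near pin shows through its hole at crop (360,490). The 3 N sideways force suggests the plate sits about 2 mm low on the slope, so I'll ease it up-slope while continuing.

>>> {"name": "arm_command", "arguments": {"moves": [{"jaw": 0.5, "tz": -0.01, "tx": -0.022, "ty": 0, "turn": 0}, {"jaw": 0.5, "tz": 0.034, "tx": -0.016, "ty": 0, "turn": 0}, {"jaw": 0.5, "tz": 0.034, "tx": -0.016, "ty": 0, "turn": 0}, {"jaw": 0.5, "tz": 0.034, "tx": -0.016, "ty": 0, "turn": 0}, {"jaw": 0.5, "tz": 0, "tx": 0, "ty": 0, "turn": 0}]}}

```text
time: 12.05
ee_pos: [0.6029, -0.1387, 0.094]
orientation: [-0.0, -0.104, 0.995, 0.0]
contact_force: [0.1, 0.5, -1.0]
gripper_width: 0.0801
```

```bash
python3 - <<'E'
from h import *
print(sd())
D=snap("side");crop(D,320,180,420,260,8,"pics/s18.png")
E
```

```text
{'s': np.float64(-0.0026), 'd': np.float64(0.0377), 'v': np.float64(0.0004), 'cf': array([ 0.1,  0.5, -1. ]), 'w': 0.0801}
```

View pics/s18.png

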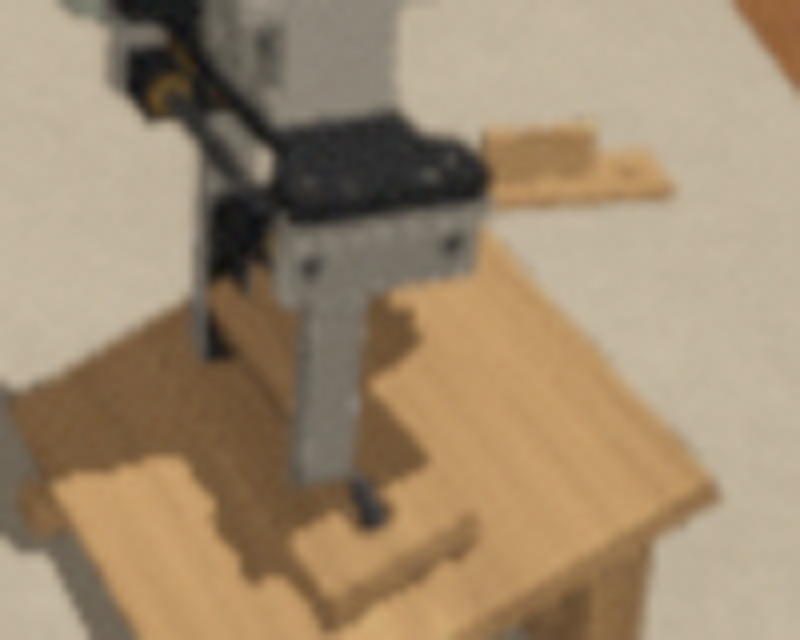

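>>> {"name": "arm_command", "arguments": {"moves": [{"jaw": 0.5, "tz": 0.034, "tx": -0.016, "ty": 0, "turn": 0}, {"jaw": 0.5, "tz": 0.034, "tx": -0.016, "ty": 0, "turn": 0}, {"jaw": 0.5, "tz": 0.017, "tx": -0.008, "ty": 0, "turn": 0}, {"jaw": 0.5, "tz": 0, "tx": 0, "ty": 0, "turn": 0}]}}

```text
time: 12.5
ee_pos: [0.6061, -0.1382, 0.0882]
orientation: [-0.0, -0.104, 0.995, -0.0]
contact_force: [-6.2, 1.9, 10.5]
gripper_width: 0.0801
```

```bash
python3 - <<'E'
from h import *
print(sd())
D=snap("side");crop(D,320,180,420,260,8,"pics/s19.png")
E
```

```text
{'s': np.float64(-0.0023), 'd': np.float64(0.0311), 'v': np.float64(0.0003), 'cf': array([-6.2,  1.9, 10.5]), 'w': 0.0801}
```

View pics/s19.png

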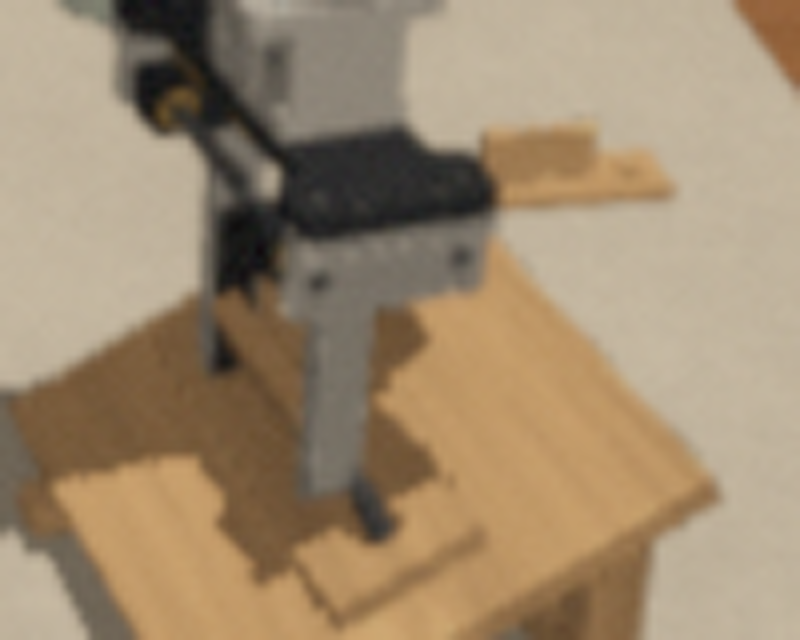

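Pressed home with about 12 N along the face normal at the same depth as when flush before. I'll release with a small opening, because the pins stand close outside the fingers, and then back off along the normal.

>>> {"name": "arm_command", "arguments": {"force": 5, "moves": [{"jaw": 0.5, "tz": 0, "tx": 0, "ty": 0, "turn": 0}, {"jaw": 0.8, "tz": 0, "tx": 0, "ty": 0, "turn": 0}, {"jaw": 0.8, "tz": 0, "tx": 0, "ty": 0, "turn": 0}, {"jaw": 0.8, "tz": 0, "tx": 0, "ty": 0, "turn": 0}]}}

```text
time: 12.95
ee_pos: [0.6063, -0.1381, 0.0877]
orientation: [-0.0, -0.104, 0.995, 0.0]
contact_force: [-1.0, 1.3, 2.6]
gripper_width: 0.0844
```

>>> {"name": "arm_command", "arguments": {"moves": [{"jaw": 0.8, "tz": -0.05, "tx": 0.024, "ty": 0, "turn": 0}, {"jaw": 0.8, "tz": -0.1, "tx": 0.05, "ty": 0, "turn": 0}, {"jaw": 0.8, "tz": -0.1, "tx": 0.05, "ty": 0, "turn": 0}, {"jaw": 0.8, "tz": -0.15, "tx": 0.07, "ty": 0, "turn": 0}, {"jaw": 0.8, "tz": -0.3, "tx": 0.1, "ty": 0, "turn": 0}, {"jaw": 0.8, "tz": -0.4, "tx": 0.1, "ty": 0, "turn": 0}, {"jaw": 0.8, "tz": -0.3, "tx": 0, "ty": 0, "turn": 0}, {"jaw": 0.8, "tz": 0, "tx": 0, "ty": 0, "turn": 0}]}}

```text
time: 13.75
ee_pos: [0.5765, -0.1452, 0.2041]
orientation: [0.003, -0.104, 0.995, -0.001]
contact_force: [0.3, 0.5, -0.9]
gripper_width: 0.0843
```

```bash
python3 - <<'E'
from h import *
print(sd())
D=snap("side");crop(D,315,180,415,260,8,"pics/s20.png")
W=snap("wrist");cv2.imwrite("pics/w20.png",W["image"])
S=snap("scene");crop(S,215,190,335,280,6,"pics/c20.png")
E
```

```text
{'s': np.float64(0.0213), 'd': np.float64(0.1487), 'v': np.float64(-0.0005), 'cf': array([ 0.3,  0.5, -0.9]), 'w': 0.0843}
```

View pics/s20.png

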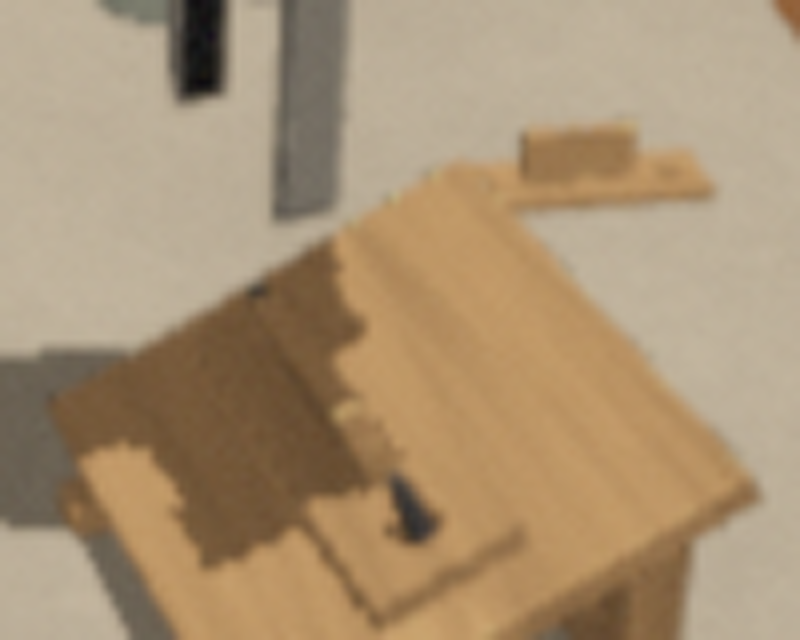

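View pics/w20.png

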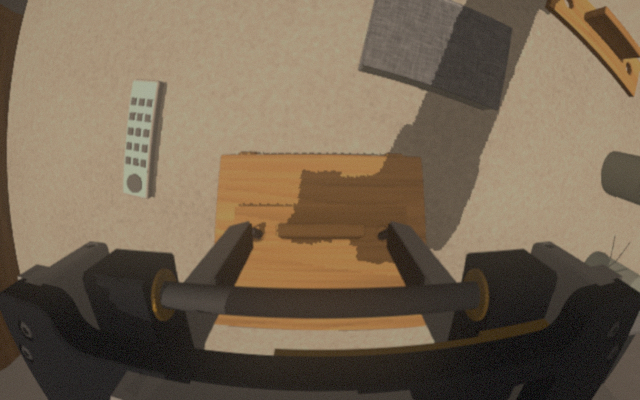

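View pics/c20.png

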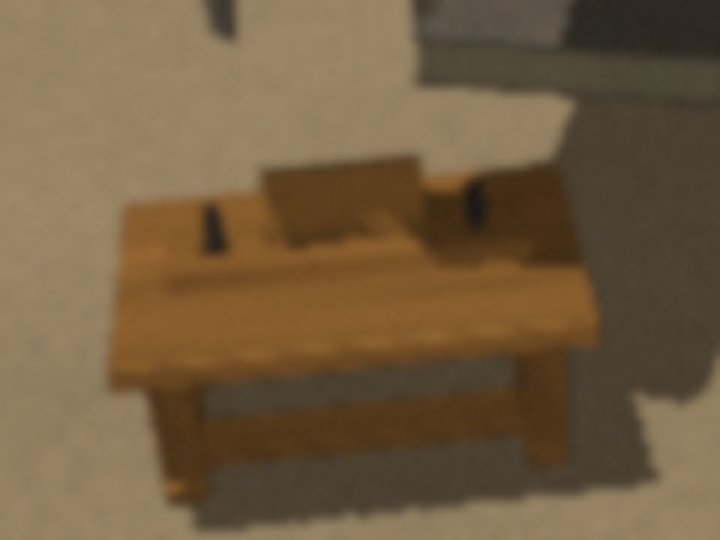

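>>> {"name": "arm_command", "arguments": {"moves": [{"jaw": 0.8, "tz": -0.1, "tx": 0.5, "ty": 0, "turn": 0}, {"jaw": 0.8, "tz": 0, "tx": 0.4, "ty": 0, "turn": 0}, {"jaw": 0.8, "tz": 0, "tx": 0, "ty": 0, "turn": 0}, {"jaw": 0.8, "tz": 0, "tx": 0, "ty": 0, "turn": 0}]}}

```text
time: 14.3
ee_pos: [0.5045, -0.1597, 0.2074]
orientation: [-0.0, -0.104, 0.995, 0.0]
contact_force: [0.4, 0.2, 0.8]
gripper_width: 0.0843
```

```bash
python3 - <<'E'
from h import *
print(sd())
D=snap("side");crop(D,325,190,415,270,8,"pics/s21.png")
S=snap("scene");crop(S,225,200,325,270,8,"pics/c21.png");cv2.imwrite("pics/scene21.png",S["image"])
E
```

```text
{'s': np.float64(-0.0433), 'd': np.float64(0.1838), 'v': np.float64(-0.0001), 'cf': array([0.4, 0.2, 0.8]), 'w': 0.0843}
```

View pics/s21.png

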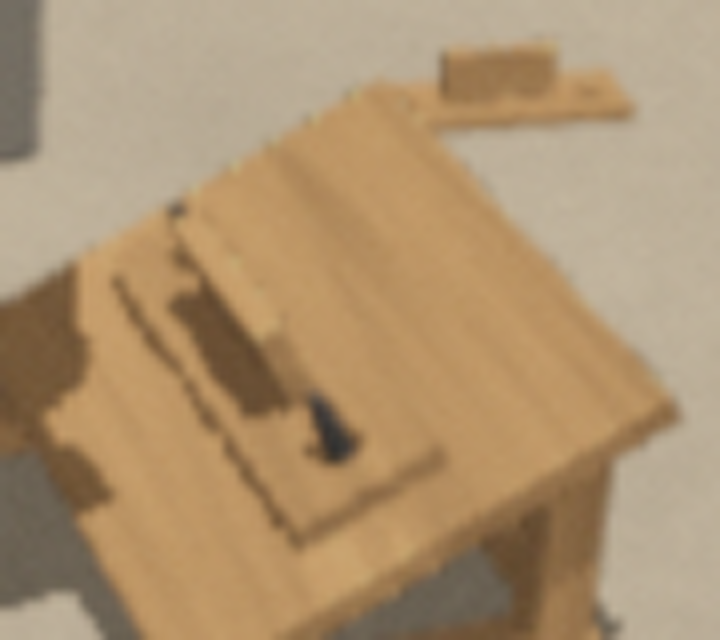

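View pics/c21.png

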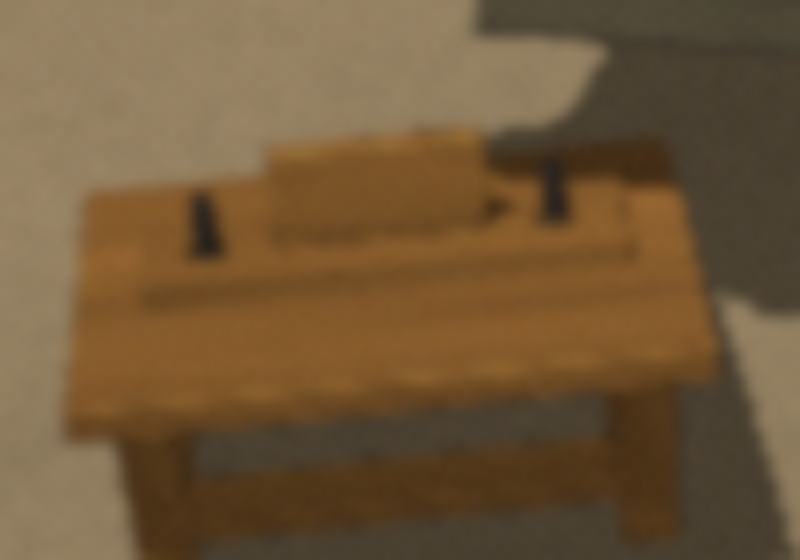

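View pics/scene21.png

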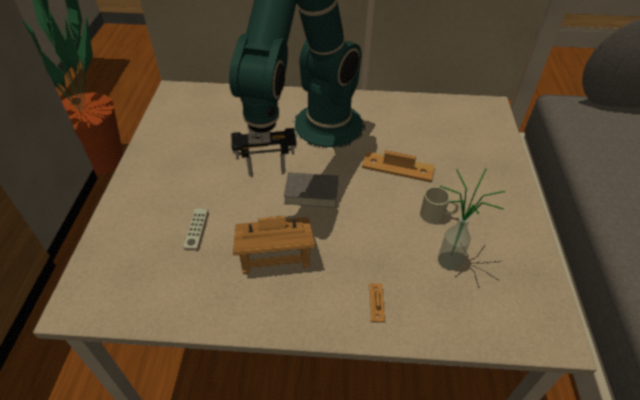

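Both pins stand through the plate, which shows an even 10 mm edge on the board in both views with no gap. The rail faces outwards. The book, remote, mug and vase are at their starting pixels, and the gripper is well clear.

```bash
python3 -c "
from cell import monitor,job
s=monitor.state();print(s['time'],s['contact_force']);job.hand_in()"
```

```text
14.4 [-0.06194616  0.15661842  0.70014807]
the job is handed in; nothing more can be done
```

The page rest is hung on both of the stand's pins with the rail facing outwards, and it has been let go of. I handed the job in at 14.4 s.

**How it was done:** I took the middle-sized look-alike, which measured 0.18 m against 0.25 and 0.13 m for the others. The tool cannot tilt, so I gripped the rail by its ends. I let the plate pivot to the slope by dragging it lightly on the upper board. Then I lowered it along the pins, pressed it home with about 12 N and released it.

**Last checks:**
- **Fit:** Side and scene pictures show both pins through the holes and an even plate edge with no visible gap. I judged flushness from these pictures and from the depth and force when pressing. I did not measure it corner by corner after release.
- **Bystanders:** The book, remote, mug and vase look unmoved.
- **Gripper:** It is well clear of everything, and the contact force reads about zero.

**One disagreement:** The cameras placed the board face about 3–4 mm lower than its given height. That is a little more than the stated 2 mm calibration, so I relied on relative measurements and contact instead.

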